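# Charge and start the handle tumbler in a shoemaker's shop

### The arm

A 6-joint arm with a two-finger parallel gripper is mounted at the origin on the work surface. World frame = base frame: x ahead of the robot, y to its left, z up, the work surface at z = 0. Lengths are in m, angles in rad, forces in N, time in s.
With the tool pointing down it reaches from about 0.25 to 0.725 m from the base axis. Payload 9.7 kg.
Tool frame: the origin (TCP) lies at the very end of the fingers, on their centre line; the grasp point (between the pads) lies 19 mm behind it (env.pinch_z is the distance from the TCP to the grasp point, in m); z points along the fingers, y is the line along which they close (so a half turn about z gives the same grasp; the last joint's range is limited). The gripper opens to 85 mm and grips with 20 to 120 N. Pads are 22 mm wide; open, the fingers measure 114 mm over their backs; the gripper's body (76 mm by 85 mm) begins 54 mm behind the grasp point. The pads swing forward as they close: fully open they stand 13 mm farther back than shut.
Start: joints at [-1.269, 0.087, 0.176, 1.66, 0, 1.571], TCP at [0.163, -0.525, 0.231] pointing down, gripper open.
Joint ranges: [-3.13, 3.13], [-0.85, 1.81], [-1.15, 1.24], [-2.2, 2.28], [-1.44, 1.52], [-3.14, 3.14]. Speed limits (rad/s): [2.22, 2.22, 2.57, 3.14, 3.14, 3.14].

### API

Orientations are given as a rotation vector (axis times angle).
In Python, from bench import env, viewer gives the robot as it stands. The module is installed in compiled form; this text tells all that it offers.
- The arm moves only by the tool apply_moves, never from a script. Its argument "deltas" is a list of rows, each an object with "translation": the shift along the world's x, y, z in m, a list of three; "turn": the turn, a rotation vector about the world's x, y, z in degrees, a list of three; "jaw": the opening, from 0 (shut) to 1 (fully open). In form: [{"translation": [dx, dy, dz], "turn": [wx, wy, wz], "jaw": jaw}, ...]. A call has exactly 10 rows; each row shifts and turns the commanded pose from where the row before left it; what a row does not reach is not made up. A row lasts 1/10 s, in which the tool goes at most 50 mm and 8.59 degrees, less where a joint would pass 70% of its speed; a pose out of reach is approached as far as the arm can. A call is refused whole if a number of a shift passes 0.05 or a number of a turn 8.59, either way. A call with a gripper value outside its range is refused whole. The fingers move at their own pace and stop on an object; "squeeze" is the grip in N (left out, the last holds). Time passes only in rows, so rows that do not move let the fingers close, or fill a call up. It gives the time, the measured TCP pose, the force, the opening and the grip force at its end, in the units of the state.
- env.read_state(): the state, without advancing time (a new reading comes with each control period).
- viewer.grab_frame(name): name is "scene" or "top"; returns a dict with "image" (420x560x3 uint8, red, green, blue), "z_map" (420x560 float32, m along the optical axis (not along the pixel's ray), 0 where there is no reading), "K" (3x3 intrinsics, pixels), "k1" (the pictures are not rectified: a ray, as slopes to the right and down, at radius r is drawn at 1 + k1 r^2 times it, then the intrinsics apply), "R" (3x3) and "t" (3): a world point X has camera coordinates R X + t. Camera axes: x right, y down, z forward; pixel columns grow to the right and rows downward; lengths in m; the calibration is good to about 2 mm. A picture is of the moment at which its call begins.
- env.sign_off(): hands the job in; it is judged then, once.
The state is a dict: "time_s": time; "q": joint angles; "joint_velocities": joint speeds; "tau": joint torques, N m; "tool_pos": TCP position; "ee_rot": TCP orientation; "contact_force": force on the tool from outside, world axes, zero at the start; "torque": the same for the moment, N m; "gripper_width": finger opening in m; "grip_force": force on a finger pad.
Only numpy, scipy, OpenCV 4.12 (cv2) and the standard library are available. Lean on these libraries where they do the work, as an engineer would, in place of code of your own. Each camera call takes 0.05 s, during which the arm holds its last target. There are 200 camera calls.

### The job

Charge the tumbler: carry the tote over it, turn it so the red-lacquered handles line up with the funnel's slot and tip them all through into the drum, then stand the empty tote back on the middle of its rubber mat; lay every upright polish bottle on its side in a cradle of the rack, its barrel resting centred across both saddles. When all handles and bottles are loaded, operate the console by pressing the keys fully, one at a time: yellow to wake it, blue to set it, yellow again to confirm, then green to start. Leave the shoe and the two tins where they are.

Things in the scene. Friction and masses are not known exactly. Their poses are not given: they have to be found in the camera images.
- tumbler: green tumbler, fixed: clear drum box 150 x 176 mm (x, y), 80 mm high, inner floor at 10 mm; on it a steel funnel. A handle is wholly in the drum when its centre is below 66 mm. On the -x side a console 90 x 190 mm, 40 mm high, with three keys (x -170 to -80 mm). Origin: on the table under the slot's centre; y along the slot, z up
- slot (a point): centre of the funnel's mouth, 120 mm over the table; axes as the tumbler's. Mouth 126 x 146 mm (x, y); its two long sides slope down at 45 deg to the slot, 46 mm wide (x) and 146 mm long (y), at 80 mm height over the drum; the ends are upright, top edge at 122 mm
- mat: black rubber mat 190 x 180 x 3 mm lying on the table, fixed; origin at its centre on the table
- tote: wooden tray, 0.28 kg, 138 x 124 mm (x, y), on the mat. Origin: centre of underside. Floor 5 mm high, flat 84 mm in x, then 25 deg ramps to open lips at x +-69 mm, 16 mm high: rods along y roll out either side when tipped some 45 deg about y. End walls y +-59 mm, 32 mm high. Bar along y overhead, 14 mm thick (x), 24 tall, centre 90 mm above origin, on posts at y +-59 mm: pinch its middle across x
- handle1: turned red-lacquered wooden tool handle, a round bar 100 mm long and 20 mm in diameter, 30 g, with a brass ring at one end; at first it lies in the tote along the tote's y. Origin: its middle; y along its length. Two to four of handle1 to handle4 are present
- handle2: turned red-lacquered wooden tool handle, a round bar 100 mm long and 20 mm in diameter, 30 g, with a brass ring at one end; at first it lies in the tote along the tote's y. Origin: its middle; y along its length. Two to four of handle1 to handle4 are present
- handle3: turned red-lacquered wooden tool handle, a round bar 100 mm long and 20 mm in diameter, 30 g, with a brass ring at one end; at first it lies in the tote along the tote's y. Origin: its middle; y along its length. Two to four of handle1 to handle4 are present
- handle4: turned red-lacquered wooden tool handle, a round bar 100 mm long and 20 mm in diameter, 30 g, with a brass ring at one end; at first it lies in the tote along the tote's y. Origin: its middle; y along its length. Two to four of handle1 to handle4 are present
- rack: grey rack, fixed, 160 x 100 mm (x, y), two cradles side by side, each a pair of blue V saddles (10 mm thick, at y = +-34 mm, 90 deg V, 65 mm wide, top 49 mm high) that takes a bottle on its side along the rack's y, either way round. Between the saddles 58 mm are free down to the 8 mm base plate. Origin: centre of underside; z up
- cradle1 (a point): the cradle at x = -40 mm of the rack: the point where the middle of a seated bottle's barrel axis lies, 49.5 mm above the table; axes as the rack's (bottle along y)
- cradle2 (a point): the cradle at x = 40 mm of the rack: the point where the middle of a seated bottle's barrel axis lies, 49.5 mm above the table; axes as the rack's (bottle along y)
- bottle1: closed amber bottle of tumbling polish with black cap, 140 mm tall, barrel 44 mm in diameter up to 110 mm, about 0.16 kg, standing upright on the table by the rack. Origin: centre of its base; z along its axis towards the cap. One or both of bottle1 and bottle2 are present
- bottle1_mid (a point): middle of that bottle's barrel, on its axis 55 mm from the base
- bottle2: closed amber bottle of tumbling polish with black cap, 140 mm tall, barrel 44 mm in diameter up to 110 mm, about 0.16 kg, standing upright on the table by the rack. Origin: centre of its base; z along its axis towards the cap. One or both of bottle1 and bottle2 are present
- bottle2_mid (a point): middle of that bottle's barrel, on its axis 55 mm from the base
- key_yellow_top (a point): centre of the top of the yellow round spring key (32 mm in diameter), about 62 mm above the table on the tumbler's console, pressed straight down; the three keys are in a row 60 mm apart, in any order
- key_yellow (a joint): travel of the yellow key: 0 up, 0.006 m fully down (takes 4 N); it springs back. It counts as pressed beyond 0.004
- key_blue_top (a point): centre of the top of the blue round spring key (32 mm in diameter), about 62 mm above the table on the tumbler's console, pressed straight down; the three keys are in a row 60 mm apart, in any order
- key_blue (a joint): travel of the blue key: 0 up, 0.006 m fully down (takes 4 N); it springs back. It counts as pressed beyond 0.004
- key_green_top (a point): centre of the top of the green round spring key (32 mm in diameter), about 62 mm above the table on the tumbler's console, pressed straight down; the three keys are in a row 60 mm apart, in any order
- key_green (a joint): travel of the green key: 0 up, 0.006 m fully down (takes 4 N); it springs back. It counts as pressed beyond 0.004
- shoe: bystander: tan slip-on shoe 230 mm long lying beyond the tumbler; origin under its middle
- lunch_tin: bystander: steel lunch tin, 100 mm in diameter, 110 mm high with its bail; origin: centre of its base
- polish_tin: bystander: flat red tin, 72 mm in diameter, 32 mm high; origin: centre of its base
Mind the look-alikes: they are no part of the job. Leave any grey or white look-alike of the handle2 alone.

How it is judged:
On the way, in this order (a step that is already met when the one before it is completed fails the run):
1. the tote is tipped (over 20 deg) above the tumbler (angle between tote's own z axis and vertical above 0.35 rad and horizontal distance between tote and slot below 0.22 m and height (world z) of tote above 0.08 m), for 0.02 s.
2. all handles are in the drum and every bottle lies in a cradle (z of each of handle1, handle2, handle3, handle4 in the frame of tumbler below 0.066 m and x of handle1 in the frame of tumbler between -0.075 and 0.075 m and y of handle1 in the frame of tumbler between -0.09 and 0.09 m and x of handle2 in the frame of tumbler between -0.075 and 0.075 m and y of handle2 in the frame of tumbler between -0.09 and 0.09 m and x of handle3 in the frame of tumbler between -0.075 and 0.075 m and y of handle3 in the frame of tumbler between -0.09 and 0.09 m and x of handle4 in the frame of tumbler between -0.075 and 0.075 m and y of handle4 in the frame of tumbler between -0.09 and 0.09 m and (distance between bottle1_mid and cradle1 below 0.02 m or distance between bottle1_mid and cradle2 below 0.02 m) and angle between the z axis of each of bottle1, bottle2 and the y axis of rack, either way round below 0.15 rad and (distance between bottle2_mid and cradle1 below 0.02 m or distance between bottle2_mid and cradle2 below 0.02 m)), for 0.2 s.
3. the yellow key is pressed alone (value of joint key_yellow above 0.004 m and value of joint each of key_blue, key_green below 0.002 m), for 0.05 s.
4. the blue key is pressed alone (value of joint key_blue above 0.004 m and value of joint each of key_yellow, key_green below 0.002 m), for 0.05 s.
5. the yellow key is pressed alone again (all of step 3), for 0.05 s.
6. the green key is pressed alone (value of joint key_green above 0.004 m and value of joint each of key_yellow, key_blue below 0.002 m), for 0.05 s.
At the end, for the whole second after the job is handed in: every handle's centre is inside the drum, below 66 mm; every bottle lies in a cradle (barrel middle within 20 mm of the cradle point, axis within 0.15 rad of the cradle's); the tote stands upright on the mat, centre within 40 mm of the mat's; the keys are up and all is at rest (all of step 2 and horizontal distance between tote and mat below 0.04 m and angle between tote's own z axis and vertical below 0.1 rad and z of tote in the frame of mat below 0.012 m and value of joint each of key_yellow, key_blue, key_green below 0.002 m and linear speed of each of tote, bottle1, bottle2, handle1, handle2, handle3, handle4 below 0.02 m/s); the robot touches nothing.
It fails at once if two keys are held down at once (value of joint each of key_yellow, key_blue above 0.003 m or value of joint each of key_yellow, key_green above 0.003 m or value of joint each of key_blue, key_green above 0.003 m).
It fails at once if the shoe is moved by more than 40 mm (distance of shoe from where it was at the start of the episode above 0.04 m).
It fails at once if the lunch tin is moved by more than 40 mm (distance of lunch_tin from where it was at the start of the episode above 0.04 m).
It fails at once if the flat red tin is moved by more than 40 mm (distance of polish_tin from where it was at the start of the episode above 0.04 m).
Of handle1, handle2, handle3, handle4 only 2 to 4 are there at a start; the rules pass over those that are not, and their reading is None.
Of bottle1, bottle2 only 1 to 2 are there at a start; the rules pass over those that are not, and their reading is None.
At some moment in a run one of tote may be knocked a few centimetres aside while the robot is not near it.
It also fails if it takes over 210 s, if anything falls off the work surface, if the arm or the gripper's body presses on something with over 40 N, if the wrist force passes 120 N, or if a joint passes its speed limit or range.

## Working session

There is one attempt and no reset: what is moved stays moved. The work goes in short steps, Python scripts to look and compute and a tool call to move; the robot and the scene stay as the last step left them, time stands still between calls to the robot, and variables do not carry over. Pictures are saved under pics/ and viewed, at most 14 in all, crops included, and the job is handed in when it is done.

Besides the shell and the picture viewer there is one more tool, called after ">>>" as name(argument=value, ...), one argument or row to a line, values as JSON. apply_moves: Moves the arm, as the interface text tells. Its arguments: {"type":"object","properties":{"deltas":{"type":"array","items":{"type":"object","properties":{"translation":{"type":"array","items":{"type":"number"}},"turn":{"type":"array","items":{"type":"number"}},"jaw":{"type":"number"}}}},"squeeze":{"type":"number"}},"required":["deltas"]}

```bash
mkdir -p pics; cat > h.py <<'E'
import numpy as np, cv2
from bench import env, viewer
def grab(n,tag=None):
    f=viewer.grab_frame(n)
    if tag: cv2.imwrite(f'pics/{tag}.png',f['image'][:,:,::-1])
    return f
def cloud(f):
    z=f['z_map'];h,w=z.shape;K=f['K'];u,v=np.meshgrid(np.arange(w),np.arange(h))
    D=np.array([f['k1'],0,0,0,0.])
    p=np.stack([u,v],-1).reshape(-1,1,2).astype(np.float64)
    s=cv2.undistortPointsIter(p,K,D,None,None,(3,50,1e-9)).reshape(h,w,2)
    c=np.dstack([s*z[...,None],z])
    X=(c-f['t'])@f['R']
    X[z==0]=np.nan
    return X
def proj(f,X):
    return cv2.projectPoints(np.array(X,float).reshape(-1,1,3),cv2.Rodrigues(f['R'])[0],np.array(f['t'],float),f['K'],np.array([f['k1'],0,0,0,0.]))[0].reshape(-1,2)
E
python3 - <<'E'
from h import *
s=env.read_state();print(s,env.pinch_z)
for n in('scene','top'):
    f=grab(n,n+'0');print(n,f['K'].tolist(),f['k1'],(-f['R'].T@f['t']).round(3),f['R'].round(3).tolist())
    np.savez(n+'0.npz',**f)
E
```

```text
{'time_s': 0.0, 'q': array([-1.26899787e+00,  8.74797865e-02,  1.75117069e-01,  1.65978637e+00,
       -6.52164783e-06,  1.57077901e+00]), 'joint_velocities': array([ 0.00066939, -0.00143389, -0.00075121, -0.00112445, -0.00086261,
        0.00104204]), 'tau': array([ 1.18870415e-03, -5.20388389e+01,  4.64804435e+01,  1.62467931e-02,
        1.21771741e-04,  1.71078443e-05]), 'tool_pos': array([ 0.16341128, -0.52492478,  0.23056347]), 'ee_rot': array([-3.10456721e+00, -4.72092826e-01,  3.29400517e-04]), 'contact_force': array([ 0.3263047 , -0.35745598, -0.03857012]), 'torque': array([0.02382929, 0.01444545, 0.04323062]), 'grip_force': 0.0, 'gripper_width': 0.08550915840847534} 0.0187
scene [[396.903334068428, 0.0, 281.600045943854], [0.0, 396.903334068428, 210.66353455231646], [0.0, 0.0, 1.0]] -0.09845551872767425 [ 1.131 -0.264  1.013] [[0.299, 0.954, 0.013], [0.813, -0.247, -0.528], [-0.5, 0.168, -0.849]]
top [[544.7097971763734, 0.0, 278.03075333213906], [0.0, 544.7097971763734, 210.0495091507498], [0.0, 0.0, 1.0]] -0.039785479957588486 [ 0.337 -0.095  1.488] [[-0.008, -1.0, -0.006], [-0.986, 0.009, -0.164], [0.164, 0.005, -0.986]]
```

View pics/top0.png

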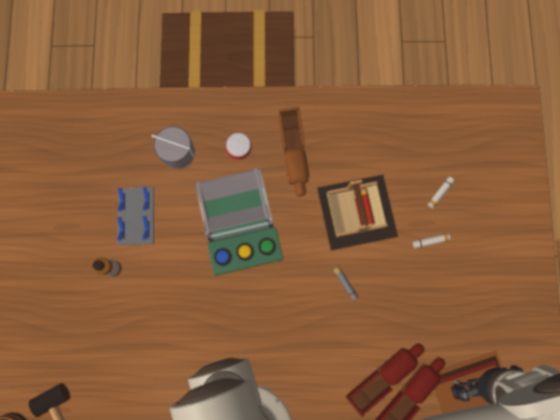

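View pics/scene0.png

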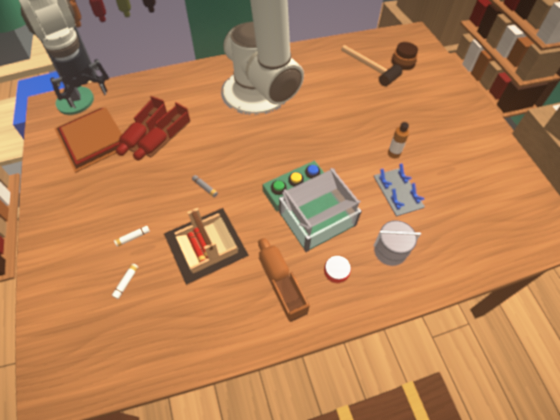

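The top view shows these, by pixel:
- One upright amber bottle at (105,266) and the rack at (136,215).
- The tumbler at (235,205), with keys blue (222,257), yellow (245,252) and green (267,246).
- The tote on its mat at (357,212), with red handles at about (365,207).
- Look-alikes to leave alone: white at (440,192) and (432,241), grey at (345,283). Only the red handles in the tote fit the description.

The enlarged crops below are to confirm this.

```bash
python3 - <<'E'
from h import *
T=dict(np.load('top0.npz'));S=dict(np.load('scene0.npz'))
a=cv2.resize(T['image'][165:255,310:405],(400,380),interpolation=cv2.INTER_CUBIC)
b=cv2.resize(S['image'][195:285,155:250],(400,380),interpolation=cv2.INTER_CUBIC)
c=cv2.resize(T['image'][175:285,80:285],(400,215),interpolation=cv2.INTER_CUBIC)
d=cv2.resize(S['image'][110:260,260:440],(400,333),interpolation=cv2.INTER_CUBIC)[:215]
cv2.imwrite('pics/crop0.png',np.vstack([np.hstack([a,b]),np.hstack([c,d])])[:,:,::-1])
for n,f in(('top',T),('scene',S)):
    X=cloud(f);f['X']=X;I=f['image'];hsv=cv2.cvtColor(I,cv2.COLOR_RGB2HSV)
    x,y,z=X[...,0],X[...,1],X[...,2]
    reg=(x>0.2)&(x<0.72)&(abs(y)<0.6)
    def rep(name,m):
        m=m&reg
        if m.sum()<5: print(n,name,m.sum());return
        k,l,st,ce=cv2.connectedComponentsWithStats(m.astype(np.uint8))
        for i in range(1,k):
            if st[i,4]<12: continue
            P=X[l==i];r=cv2.minAreaRect(P[:,:2].astype(np.float32))
            print(n,name,st[i,4],'px',ce[i].round(),'ctr',np.round(r[0],3),'size',np.round(r[1],3),'ang',round(r[2],1),'z50/95',np.percentile(P[:,2],[5,50,95]).round(3))
    H,Sa,V=[hsv[...,i].astype(int) for i in range(3)]
    rep('blue',(H>105)&(H<130)&(Sa>150)&(V>60)&(z>.02))
    rep('yellow',(H>18)&(H<32)&(Sa>200)&(V>130)&(z>.045))
    rep('green',(H>45)&(H<75)&(Sa>180)&(V>90)&(z>.045))
    rep('high',(z>.02))
    rep('mat',(V<60)&(Sa<140)&(z<.012)&(y<-.1))
    rep('rackgrey',(Sa<50)&(z<.02)&(z>.003)&(y>0))
    rep('red',((H<6)|(H>174))&(Sa>170)&(z>.01))
E
```

```text
top blue 23 px [121. 196.] ctr [0.623 0.34 ] size [0.006 0.028] ang 88.3 z50/95 [0.023 0.032 0.046]
top blue 20 px [146. 195.] ctr [0.625 0.272] size [0.025 0.006] ang 9.1 z50/95 [0.021 0.031 0.041]
top blue 25 px [121. 225.] ctr [0.542 0.339] size [0.008 0.031] ang 87.1 z50/95 [0.022 0.029 0.042]
top blue 23 px [146. 224.] ctr [0.545 0.271] size [0.029 0.007] ang 8.3 z50/95 [0.023 0.032 0.044]
top blue 95 px [222. 256.] ctr [0.454 0.06 ] size [0.028 0.027] ang 5.9 z50/95 [0.056 0.062 0.067]
top yellow 95 px [244. 251.] ctr [0.468 0.002] size [0.027 0.027] ang 0.0 z50/95 [0.058 0.062 0.067]
top green 0
top high 276 px [175. 161.] ctr [0.711 0.19 ] size [0.019 0.078] ang 0.6 z50/95 [0.027 0.085 0.094]
top high 660 px [298. 174.] ctr [ 0.671 -0.146] size [0.105 0.06 ] ang 7.9 z50/95 [0.03  0.045 0.053]
top high 5238 px [239. 226.] ctr [0.545 0.017] size [0.248 0.19 ] ang 12.3 z50/95 [0.036 0.074 0.121]
top high 953 px [361. 206.] ctr [ 0.582 -0.301] size [0.125 0.137] ang 10.8 z50/95 [0.022 0.036 0.108]
top high 21 px [448. 184.] ctr [ 0.649 -0.553] size [0.012 0.028] ang 44.0 z50/95 [
[... 4603 characters left out ...]
ctr [0.576 0.306] size [0.158 0.099] ang 1.6 z50/95 [0.006 0.009 0.013]
scene rackgrey 38 px [330. 196.] ctr [0.535 0.087] size [0.069 0.038] ang 52.0 z50/95 [0.008 0.013 0.019]
scene rackgrey 34 px [340. 214.] ctr [0.609 0.087] size [0.023 0.062] ang 10.8 z50/95 [0.008 0.012 0.017]
scene rackgrey 72 px [336. 234.] ctr [0.663 0.061] size [0.003 0.124] ang 12.6 z50/95 [0.006 0.014 0.019]
scene red 136 px [143. 151.] ctr [ 0.207 -0.426] size [0.024 0.07 ] ang 19.0 z50/95 [0.027 0.037 0.048]
scene red 196 px [198. 242.] ctr [ 0.584 -0.323] size [0.095 0.032] ang 10.4 z50/95 [0.024 0.028 0.032]
scene red 19 px [190. 234.] ctr [ 0.552 -0.338] size [0.014 0.012] ang 83.1 z50/95 [0.026 0.029 0.031]
```

View pics/crop0.png

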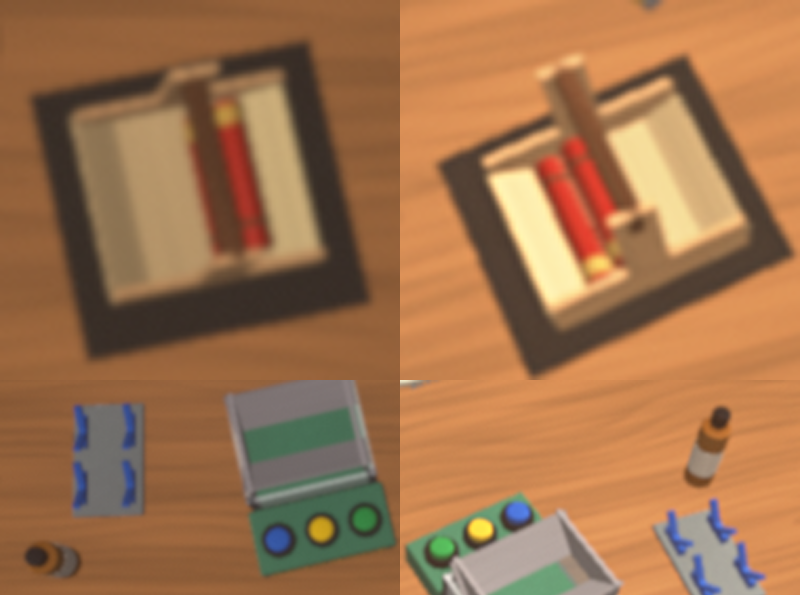

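The enlarged crop shows exactly two red handles with brass rings, inside the tote. There is one amber bottle. The keys along the console are blue, yellow, green, with blue on the rack side. Next I refine the bar and mat positions.

```bash
python3 - <<'E'
from h import *
for n in('top','scene'):
    f=dict(np.load(n+'0.npz'));X=cloud(f);x,y,z=X[...,0],X[...,1],X[...,2]
    reg=(abs(x-.58)<.12)&(abs(y+.3)<.13)
    hsv=cv2.cvtColor(f['image'],cv2.COLOR_RGB2HSV)
    for nm,m in(('bar',reg&(z>.096)),('mat',reg&(hsv[...,2]<75)&(z<.015)),('bottle',(abs(x-.43)<.06)&(abs(y-.36)<.06)&(z>.03)&(z<.1)),('cap',(abs(x-.43)<.06)&(abs(y-.36)<.06)&(z>.115))):
        P=X[m];r=cv2.minAreaRect(P[:,:2].astype(np.float32));print(n,nm,len(P),np.round(r[0],4),np.round(r[1],3),round(r[2],1),np.percentile(P[:,2],[5,50,95]).round(3))
    m=reg&(hsv[...,2]<75)
    ys,xs=np.where(m)
    c=cv2.boxPoints(cv2.minAreaRect(np.c_[xs,ys].astype(np.float32)));print(c.round(1).tolist())
    # tumbler top rim
    P=X[(z>.112)&(z<.13)&(abs(y-.03)<.12)&(x>.45)&(x<.72)];r=cv2.minAreaRect(P[:,:2].astype(np.float32));print('rim',len(P),np.round(r[0],4),np.round(r[1],3),round(r[2],1))
E
```

```text
top bar 316 [ 0.5822 -0.3008] [0.125 0.032] 11.0 [0.099 0.105 0.109]
top mat 1444 [ 0.5788 -0.3062] [0.174 0.186] 10.9 [-0.002  0.003  0.009]
top bottle 141 [0.427  0.3492] [0.02  0.044] 80.7 [0.033 0.069 0.097]
top cap 114 [0.431  0.3603] [0.027 0.036] 35.9 [0.117 0.138 0.144]
[[318.0, 188.0], [384.20001220703125, 174.8000030517578], [396.29998779296875, 235.6999969482422], [330.20001220703125, 249.0]]
rim 795 [0.5912 0.0283] [0.135 0.17 ] 12.8
scene bar 269 [ 0.5837 -0.3018] [0.126 0.03 ] 9.9 [0.098 0.105 0.108]Traceback (most recent call last):
  File "<stdin>", line 7, in <module>
    return _quantile_unchecked(
        a, q, axis, out, overwrite_input, method, keepdims, weights)
    return _ureduce(a,
                    func=_quantile_ureduce_func,
    ...<5 lines>...
                    overwrite_input=overwrite_input,
                    method=method)
    r = func(a, **kwargs)
    result = _quantile(arr,
                       quantiles=q,
    ...<2 lines>...
                       out=out,
                       weights=wgt)
    slices_having_nans = np.isnan(arr[-1, ...])
                                  ~~~^^^^^^^^^
IndexError: index -1 is out of bounds for axis 0 with size 0
```

>>> apply_moves(
  deltas=[
    {"translation": [0.042, 0.0224, -0.005], "turn": [0, 0, -0.66], "jaw": 1},
    {"translation": [0.042, 0.0224, -0.005], "turn": [0, 0, -0.66], "jaw": 1},
    {"translation": [0.042, 0.0224, -0.005], "turn": [0, 0, -0.66], "jaw": 1},
    {"translation": [0.042, 0.0224, -0.005], "turn": [0, 0, -0.66], "jaw": 1},
    {"translation": [0.042, 0.0224, -0.005], "turn": [0, 0, -0.66], "jaw": 1},
    {"translation": [0.042, 0.0224, -0.005], "turn": [0, 0, -0.66], "jaw": 1},
    {"translation": [0.042, 0.0224, -0.005], "turn": [0, 0, -0.66], "jaw": 1},
    {"translation": [0.042, 0.0224, -0.005], "turn": [0, 0, -0.66], "jaw": 1},
    {"translation": [0.042, 0.0224, -0.005], "turn": [0, 0, -0.66], "jaw": 1},
    {"translation": [0.042, 0.0224, -0.005], "turn": [0, 0, -0.66], "jaw": 1},
  ],
)

```text
time_s: 1.1
tool_pos: [0.585, -0.2998, 0.1807]
ee_rot: [-3.128, -0.292, 0.001]
contact_force: [-0.5, -1.3, 0.5]
gripper_width: 0.0857
grip_force: 0.0
```

>>> apply_moves(
  deltas=[
    {"translation": [0, 0, 0], "jaw": 0.8},
    {"translation": [0, 0, 0], "jaw": 0.8},
    {"translation": [0, 0, 0], "jaw": 0.8},
    {"translation": [0, 0, -0.015], "jaw": 0.8},
    {"translation": [0, 0, -0.015], "jaw": 0.8},
    {"translation": [0, 0, -0.015], "jaw": 0.8},
    {"translation": [0, 0, -0.01], "jaw": 0.8},
    {"translation": [0, 0, 0], "jaw": 0.8},
    {"translation": [0, 0, 0], "jaw": 0.8},
    {"translation": [0, 0, 0], "jaw": 0.8},
  ],
)

```text
invalid input at $.deltas[0]: expected keys translation, turn, jaw
```

>>> apply_moves(
  deltas=[
    {"translation": [-0.002, -0.001, -0.01], "turn": [0, 0, 0], "jaw": 0.8},
    {"translation": [0, 0, -0.015], "turn": [0, 0, 0], "jaw": 0.8},
    {"translation": [0, 0, -0.02], "turn": [0, 0, 0], "jaw": 0.8},
    {"translation": [0, 0, -0.01], "turn": [0, 0, 0], "jaw": 0.8},
    {"translation": [0, 0, 0], "turn": [0, 0, 0], "jaw": 0.8},
    {"translation": [0, 0, 0], "turn": [0, 0, 0], "jaw": 0.8},
    {"translation": [0, 0, 0], "turn": [0, 0, 0], "jaw": 0.8},
    {"translation": [0, 0, 0], "turn": [0, 0, 0], "jaw": 0.8},
    {"translation": [0, 0, 0], "turn": [0, 0, 0], "jaw": 0.8},
    {"translation": [0, 0, 0], "turn": [0, 0, 0], "jaw": 0.8},
  ],
)

```text
time_s: 2.1
tool_pos: [0.5816, -0.3022, 0.1266]
ee_rot: [3.128, 0.293, 0.001]
contact_force: [0.9, -0.5, -0.4]
gripper_width: 0.0678
grip_force: 0.0
```

```bash
python3 - <<'E'
from h import *
f=grab('scene');X=cloud(f)
cv2.imwrite('pics/g1.png',cv2.resize(f['image'][150:300,120:280],(640,600),interpolation=cv2.INTER_CUBIC)[:,:,::-1])
x,y,z=np.moveaxis(X,2,0)
reg=(abs(x-.58)<.12)&(abs(y+.3)<.13)
P=X[reg&(z>.022)&(z<.05)];r=cv2.minAreaRect(P[:,:2].astype(np.float32));print(np.round(r[0],4),np.round(r[1],3),r[2])
E
```

```text
[ 0.6171 -0.2739] [0.204 0.179] 11.665754318237305
```

View pics/g1.png

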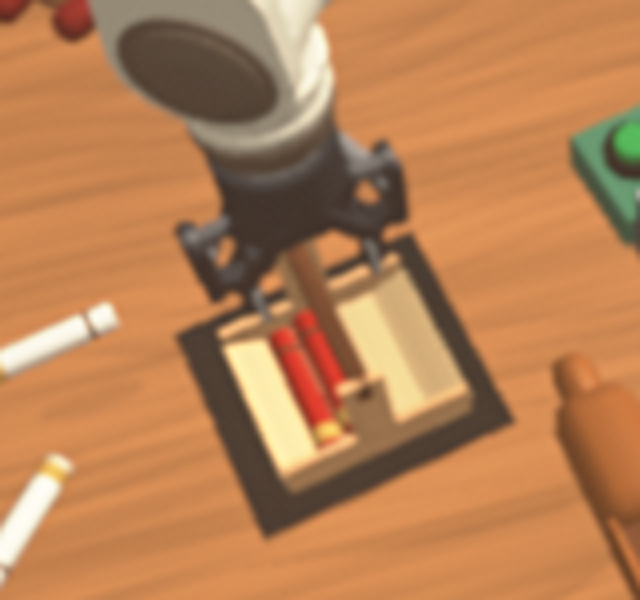

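The open fingers straddle the bar (fingers near (260,300) and (375,260)), and the tote has not moved. I go down and grip.

>>> apply_moves(
  deltas=[
    {"translation": [0.001, 0.001, -0.015], "turn": [0, 0, 0], "jaw": 0.8},
    {"translation": [0, 0, -0.015], "turn": [0, 0, 0], "jaw": 0.8},
    {"translation": [0, 0, -0.014], "turn": [0, 0, 0], "jaw": 0.8},
    {"translation": [0, 0, -0.007], "turn": [0, 0, 0], "jaw": 0.8},
    {"translation": [0, 0, 0], "turn": [0, 0, 0], "jaw": 0.8},
    {"translation": [0, 0, 0], "turn": [0, 0, 0], "jaw": 0.3},
    {"translation": [0, 0, 0], "turn": [0, 0, 0], "jaw": 0.1},
    {"translation": [0, 0, 0], "turn": [0, 0, 0], "jaw": 0},
    {"translation": [0, 0, 0], "turn": [0, 0, 0], "jaw": 0},
    {"translation": [0, 0, 0], "turn": [0, 0, 0], "jaw": 0},
  ],
  squeeze=80,
)

```text
time_s: 3.15
tool_pos: [0.5828, -0.3013, 0.0759]
ee_rot: [3.127, 0.292, 0.001]
contact_force: [-0.7, 0.2, 2.5]
gripper_width: 0.0131
grip_force: 79.6
```

>>> apply_moves(
  deltas=[
    {"translation": [0, 0, 0], "turn": [0, 0, 0], "jaw": 0},
    {"translation": [0, 0, 0], "turn": [0, 0, 0], "jaw": 0},
    {"translation": [0, 0, 0], "turn": [0, 0, 0], "jaw": 0},
    {"translation": [0, 0, 0.005], "turn": [0, 0, 0], "jaw": 0},
    {"translation": [0, 0, 0.015], "turn": [0, 0, 0], "jaw": 0},
    {"translation": [0, 0, 0.02], "turn": [0, 0, 0], "jaw": 0},
    {"translation": [0, 0, 0.02], "turn": [0, 0, 0], "jaw": 0},
    {"translation": [0, 0, 0.02], "turn": [0, 0, 0], "jaw": 0},
    {"translation": [0, 0, 0.02], "turn": [0, 0, 0], "jaw": 0},
    {"translation": [0, 0, 0.02], "turn": [0, 0, 0], "jaw": 0},
  ],
)

```text
time_s: 4.15
tool_pos: [0.5822, -0.3009, 0.1966]
ee_rot: [-3.128, -0.293, 0.001]
contact_force: [0.9, 0.2, -3.0]
gripper_width: 0.013
grip_force: 78.8
```

>>> apply_moves(
  deltas=[
    {"translation": [0, 0.008, 0.01], "turn": [0, 0, 2], "jaw": 0},
    {"translation": [0, 0.015, 0.01], "turn": [0, 0, 4], "jaw": 0},
    {"translation": [0, 0.017, 0.01], "turn": [0, 0, 5], "jaw": 0},
    {"translation": [0, 0.017, 0.01], "turn": [0, 0, 5], "jaw": 0},
    {"translation": [0, 0.017, 0.01], "turn": [0, 0, 5], "jaw": 0},
    {"translation": [0, 0.017, 0.01], "turn": [0, 0, 5], "jaw": 0},
    {"translation": [0.003, 0.017, 0], "turn": [0, 0, 5], "jaw": 0},
    {"translation": [0.003, 0.017, 0], "turn": [0, 0, 5], "jaw": 0},
    {"translation": [0.003, 0.017, 0], "turn": [0, 0, 5], "jaw": 0},
    {"translation": [0.003, 0.017, 0], "turn": [0, 0, 5], "jaw": 0},
  ],
)

```text
time_s: 5.15
tool_pos: [0.5942, -0.1408, 0.2552]
ee_rot: [-2.76, -1.499, 0.001]
contact_force: [0.1, -0.4, -3.2]
gripper_width: 0.0125
grip_force: 78.8
```

>>> apply_moves(
  deltas=[
    {"translation": [0.003, 0.017, 0], "turn": [0, 0, 5], "jaw": 0},
    {"translation": [0.003, 0.017, 0], "turn": [0, 0, 5], "jaw": 0},
    {"translation": [0.003, 0.017, 0], "turn": [0, 0, 5], "jaw": 0},
    {"translation": [0.003, 0.017, 0], "turn": [0, 0, 5], "jaw": 0},
    {"translation": [0.003, 0.017, 0], "turn": [0, 0, 5], "jaw": 0},
    {"translation": [0.002, 0.017, 0], "turn": [0, 0, 5], "jaw": 0},
    {"translation": [0, 0.017, 0], "turn": [0, 0, 5], "jaw": 0},
    {"translation": [0, 0.017, 0], "turn": [0, 0, 5], "jaw": 0},
    {"translation": [0, 0.017, 0], "turn": [0, 0, 4], "jaw": 0},
    {"translation": [0, 0.01, 0], "turn": [0, 0, 2], "jaw": 0},
  ],
)

```text
time_s: 6.15
tool_pos: [0.611, 0.0224, 0.2551]
ee_rot: [-1.956, -2.457, 0.001]
contact_force: [-0.1, 0.6, -5.1]
gripper_width: 0.0125
grip_force: 78.8
```

```bash
cat > st.py <<'E'
from h import *
s=env.read_state();R=cv2.Rodrigues(s['ee_rot'])[0]
print('t',round(s['time_s'],2),'tcp',s['tool_pos'].round(4),'grip',(s['tool_pos']-.0187*R[:,2]).round(4),'x',R[:,0].round(3),'z',R[:,2].round(3),'q',s['q'].round(2),'F',s['contact_force'].round(1),s['gripper_width'],s['grip_force'])
print('yaw of tool x',np.degrees(np.arctan2(R[1,0],R[0,0])).round(2))
E
python3 st.py
```

```text
t 6.15 tcp [0.611  0.0224 0.2551] grip [0.611  0.0224 0.2738] x [-0.224  0.975  0.   ] z [-0.001  0.    -1.   ] q [0.04 0.25 0.41 1.73 0.   1.38] F [-0.1  0.6 -5.1] 0.012514944958538703 78.79287958145142
yaw of tool x 102.96
```

>>> apply_moves(
  deltas=[
    {"translation": [0.001, 0.01, 0], "turn": [0, 0, 0], "jaw": 0},
    {"translation": [0.0, 0.0, -0.01], "turn": [0, 0, 0], "jaw": 0},
    {"translation": [0.002, 0.0005, -0.01], "turn": [0.44, -1.95, 0], "jaw": 0},
    {"translation": [0.002, 0.0005, -0.01], "turn": [0.66, -2.93, 0], "jaw": 0},
    {"translation": [0.002, 0.0005, 0], "turn": [0.88, -3.9, 0], "jaw": 0},
    {"translation": [0.002, 0.0005, 0], "turn": [0.88, -3.9, 0], "jaw": 0},
    {"translation": [0.002, 0.0005, 0], "turn": [0.88, -3.9, 0], "jaw": 0},
    {"translation": [0.002, 0.0005, 0], "turn": [0.66, -2.93, 0], "jaw": 0},
    {"translation": [0, 0, 0], "turn": [0, 0, 0], "jaw": 0},
    {"translation": [0, 0, 0], "turn": [0, 0, 0], "jaw": 0},
  ],
)

```text
time_s: 7.15
tool_pos: [0.6239, 0.0333, 0.2249]
ee_rot: [1.812, 2.262, 0.397]
contact_force: [0.7, -1.2, -2.8]
gripper_width: 0.0129
grip_force: 79.0
```

>>> apply_moves(
  deltas=[
    {"translation": [0, 0, 0], "turn": [0, 0, 0], "jaw": 0},
    {"translation": [0, 0, 0], "turn": [0, 0, 0], "jaw": 0},
    {"translation": [0, 0, 0], "turn": [0, 0, 0], "jaw": 0},
    {"translation": [0, 0, 0], "turn": [0, 0, 0], "jaw": 0},
    {"translation": [0, 0, 0], "turn": [0, 0, 0], "jaw": 0},
    {"translation": [0, 0, 0], "turn": [0, 0, 0], "jaw": 0},
    {"translation": [0, 0, 0], "turn": [0, 0, 0], "jaw": 0},
    {"translation": [0, 0, 0], "turn": [0, 0, 0], "jaw": 0},
    {"translation": [0, 0, 0], "turn": [0, 0, 0], "jaw": 0},
    {"translation": [0, 0, 0], "turn": [0, 0, 0], "jaw": 0},
  ],
)

```text
time_s: 8.15
tool_pos: [0.6245, 0.0339, 0.2253]
ee_rot: [1.809, 2.262, 0.399]
contact_force: [-0.5, 0.4, -2.9]
gripper_width: 0.0126
grip_force: 79.0
```

```bash
python3 st.py; python3 - <<'E'
from h import *
f=grab('scene');
cv2.imwrite('pics/g2.png',cv2.resize(f['image'][100:280,230:430],(660,594),interpolation=cv2.INTER_CUBIC)[:,:,::-1])
E
```

```text
t 8.15 tcp [0.6245 0.0339 0.2253] grip [0.6182 0.0325 0.2429] x [-0.22   0.976  0.   ] z [ 0.334  0.075 -0.94 ] q [ 0.02 -0.09 -0.06  1.26  0.07  1.38] F [-0.5  0.4 -2.9] 0.012608181779593981 78.9653491973877
yaw of tool x 102.7
```

View pics/g2.png

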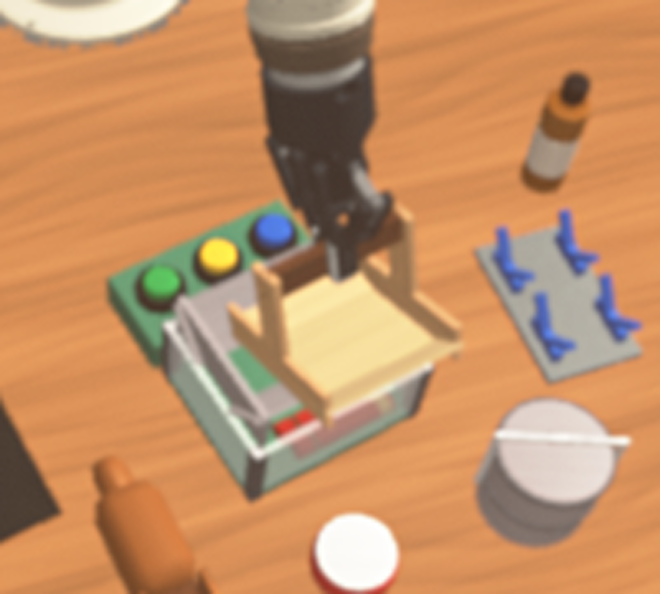

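At about 20° of tilt, the red handle(s) already show through the clear drum at about (300,425)–(380,410). I tip further, to about 50°, to empty the tote fully and meet the 20° condition.

>>> apply_moves(
  deltas=[
    {"translation": [0.001, 0, 0], "turn": [0.66, -2.93, 0], "jaw": 0},
    {"translation": [0.001, 0, 0], "turn": [0.66, -2.93, 0], "jaw": 0},
    {"translation": [0.001, 0, 0], "turn": [0.66, -2.93, 0], "jaw": 0},
    {"translation": [0.001, 0, 0], "turn": [0.66, -2.93, 0], "jaw": 0},
    {"translation": [0.001, 0, 0], "turn": [0.66, -2.93, 0], "jaw": 0},
    {"translation": [0.001, 0, 0], "turn": [0.66, -2.93, 0], "jaw": 0},
    {"translation": [0.001, 0, 0], "turn": [0.66, -2.93, 0], "jaw": 0},
    {"translation": [0.001, 0, 0], "turn": [0.66, -2.93, 0], "jaw": 0},
    {"translation": [0.001, 0, 0], "turn": [0.66, -2.93, 0], "jaw": 0},
    {"translation": [0.001, 0, 0], "turn": [0.66, -2.93, 0], "jaw": 0},
  ],
)

```text
time_s: 9.2
tool_pos: [0.6342, 0.0338, 0.2252]
ee_rot: [1.529, 1.911, 0.894]
contact_force: [-0.1, -0.1, -3.3]
gripper_width: 0.0129
grip_force: 79.1
```

>>> apply_moves(
  deltas=[
    {"translation": [0, 0, 0], "turn": [0, 0, 0], "jaw": 0},
    {"translation": [0, 0, 0], "turn": [0, 0, 0], "jaw": 0},
    {"translation": [0, 0, 0], "turn": [0, 0, 0], "jaw": 0},
    {"translation": [0, 0, 0], "turn": [0, 0, 0], "jaw": 0},
    {"translation": [0, 0, 0], "turn": [0, 0, 0], "jaw": 0},
    {"translation": [0, 0, 0.02], "turn": [-0.88, 3.9, 0], "jaw": 0},
    {"translation": [0, 0, 0.02], "turn": [-1.32, 5.85, 0], "jaw": 0},
    {"translation": [0, 0, 0.02], "turn": [-1.76, 7.8, 0], "jaw": 0},
    {"translation": [0, 0, 0], "turn": [-1.76, 7.8, 0], "jaw": 0},
    {"translation": [0, 0, 0], "turn": [-1.76, 7.8, 0], "jaw": 0},
  ],
)

```text
time_s: 10.2
tool_pos: [0.6353, 0.0339, 0.2856]
ee_rot: [1.834, 2.294, 0.34]
contact_force: [0.7, -0.3, -2.6]
gripper_width: 0.0124
grip_force: 79.1
```

```bash
python3 st.py
```

```text
t 10.2 tcp [0.6353 0.0339 0.2856] grip [0.63   0.0327 0.3035] x [-0.22   0.976 -0.001] z [ 0.284  0.063 -0.957] q [0.03 0.02 0.17 1.44 0.05 1.39] F [ 0.7 -0.3 -2.6] 0.012405623527913152 79.06203389167786
yaw of tool x 102.69
```

>>> apply_moves(
  deltas=[
    {"translation": [0, -0.01, 0], "turn": [-1.25, 5.5, 0], "jaw": 0},
    {"translation": [0, -0.015, 0], "turn": [-1.25, 5.5, 0], "jaw": 0},
    {"translation": [0, -0.017, 0], "turn": [-1.22, 5.45, 0], "jaw": 0},
    {"translation": [-0.004, -0.017, 0], "turn": [0, 0, -5], "jaw": 0},
    {"translation": [-0.004, -0.017, 0], "turn": [0, 0, -6], "jaw": 0},
    {"translation": [-0.004, -0.017, 0], "turn": [0, 0, -6], "jaw": 0},
    {"translation": [-0.004, -0.017, 0], "turn": [0, 0, -6], "jaw": 0},
    {"translation": [-0.004, -0.017, 0], "turn": [0, 0, -6], "jaw": 0},
    {"translation": [-0.004, -0.017, 0], "turn": [0, 0, -6], "jaw": 0},
    {"translation": [-0.004, -0.017, 0], "turn": [0, 0, -6], "jaw": 0},
  ],
)

```text
time_s: 11.2
tool_pos: [0.6073, -0.1279, 0.2829]
ee_rot: [2.698, 1.604, 0.003]
contact_force: [0.1, -0.5, -3.2]
gripper_width: 0.0128
grip_force: 79.1
```

>>> apply_moves(
  deltas=[
    {"translation": [-0.004, -0.017, 0], "turn": [0, 0, -6], "jaw": 0},
    {"translation": [-0.004, -0.017, 0], "turn": [0, 0, -6], "jaw": 0},
    {"translation": [-0.004, -0.017, 0], "turn": [0, 0, -6], "jaw": 0},
    {"translation": [-0.004, -0.017, 0], "turn": [0, 0, -6], "jaw": 0},
    {"translation": [-0.004, -0.017, 0], "turn": [0, 0, -6], "jaw": 0},
    {"translation": [-0.004, -0.017, 0], "turn": [0, 0, -6], "jaw": 0},
    {"translation": [-0.003, -0.017, 0], "turn": [0, 0, -6], "jaw": 0},
    {"translation": [0, -0.017, 0], "turn": [0, 0, -6], "jaw": 0},
    {"translation": [0, -0.017, 0], "turn": [0, 0, -3], "jaw": 0},
    {"translation": [0, -0.01, 0], "turn": [0, 0, 0], "jaw": 0},
  ],
)

```text
time_s: 12.2
tool_pos: [0.5801, -0.2916, 0.2826]
ee_rot: [3.125, 0.291, 0.0]
contact_force: [-0.0, -0.0, -2.5]
gripper_width: 0.013
grip_force: 79.1
```

```bash
python3 st.py;python3 - <<'E'
from h import *
f=grab('scene');g=grab('top')
a=cv2.resize(f['image'][130:280,240:390],(500,500),interpolation=cv2.INTER_CUBIC)
b=cv2.resize(g['image'][160:280,190:280],(300,400),interpolation=cv2.INTER_CUBIC)
cv2.imwrite('pics/g3.png',np.hstack([a,cv2.copyMakeBorder(b,0,100,0,0,0)])[:,:,::-1])
X=cloud(g);hsv=cv2.cvtColor(g['image'],cv2.COLOR_RGB2HSV);x,y,z=np.moveaxis(X,2,0)
m=(abs(x-.59)<.09)&(abs(y-.03)<.11)&((hsv[...,0]<8)|(hsv[...,0]>172))&(hsv[...,1]>100)
print(m.sum(),np.nanmedian(X[m],0) if m.any() else 0)
E
```

```text
t 12.2 tcp [ 0.5801 -0.2916  0.2826] grip [ 0.5801 -0.2916  0.3013] x [ 0.983  0.185 -0.   ] z [ 0.    -0.003 -1.   ] q [-0.46  0.38  0.62  1.81 -0.    2.49] F [-0.  -0.  -2.5] 0.013008359464132164 79.08465027809143
yaw of tool x 10.65
37 [0.62128997 0.04022385 0.02780956]
```

View pics/g3.png

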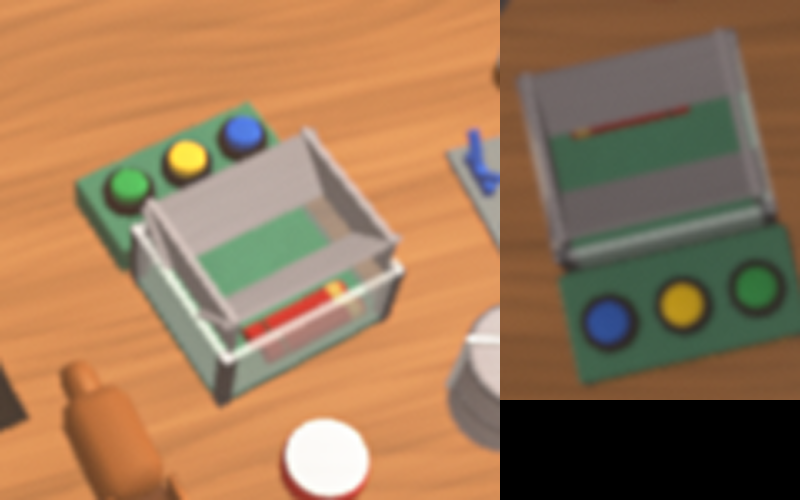

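Both handles lie side by side in the drum: two brass ends show, at (335,290) and (355,300), and nothing is stuck in the funnel. I lower the tote onto the mat.

>>> apply_moves(
  deltas=[
    {"translation": [0, -0.012, -0.01], "turn": [0, 0, 0], "jaw": 0},
    {"translation": [0, 0, -0.03], "turn": [0, 0, 0], "jaw": 0},
    {"translation": [0, 0, -0.03], "turn": [0, 0, 0], "jaw": 0},
    {"translation": [0, 0, -0.03], "turn": [0, 0, 0], "jaw": 0},
    {"translation": [0, 0, -0.03], "turn": [0, 0, 0], "jaw": 0},
    {"translation": [0, 0, -0.03], "turn": [0, 0, 0], "jaw": 0},
    {"translation": [0, 0, -0.02], "turn": [0, 0, 0], "jaw": 0},
    {"translation": [0, 0, -0.012], "turn": [0, 0, 0], "jaw": 0},
    {"translation": [0, 0, -0.008], "turn": [0, 0, 0], "jaw": 0},
    {"translation": [0, 0, -0.004], "turn": [0, 0, 0], "jaw": 0},
  ],
)

```text
time_s: 13.3
tool_pos: [0.5798, -0.3021, 0.0787]
ee_rot: [3.125, 0.293, 0.0]
contact_force: [0.4, -0.3, -2.8]
gripper_width: 0.0126
grip_force: 79.0
```

>>> apply_moves(
  deltas=[
    {"translation": [0, 0, -0.002], "turn": [0, 0, 0], "jaw": 0},
    {"translation": [0, 0, 0], "turn": [0, 0, 0], "jaw": 0},
    {"translation": [0, 0, 0], "turn": [0, 0, 0], "jaw": 0.3},
    {"translation": [0, 0, 0], "turn": [0, 0, 0], "jaw": 0.8},
    {"translation": [0, 0, 0], "turn": [0, 0, 0], "jaw": 0.8},
    {"translation": [0, 0, 0], "turn": [0, 0, 0], "jaw": 0.8},
    {"translation": [0, 0, 0.02], "turn": [0, 0, 0], "jaw": 0.8},
    {"translation": [0, 0, 0.04], "turn": [0, 0, 0], "jaw": 0.8},
    {"translation": [0, 0, 0.04], "turn": [0, 0, 0], "jaw": 0.8},
    {"translation": [0, 0, 0.04], "turn": [0, 0, 0], "jaw": 0.8},
  ],
)

```text
time_s: 14.3
tool_pos: [0.5795, -0.302, 0.2187]
ee_rot: [3.125, 0.292, 0.0]
contact_force: [1.7, -0.4, 0.2]
gripper_width: 0.0682
grip_force: 0.0
```

```bash
python3 st.py;python3 - <<'E'
from h import *
f=grab('scene');X=cloud(f);x,y,z=np.moveaxis(X,2,0);hsv=cv2.cvtColor(f['image'],cv2.COLOR_RGB2HSV)
P=X[(abs(x-.59)<.09)&(abs(y+.3)<.11)&(z>.098)&(z<.112)];r=cv2.minAreaRect(P[:,:2].astype(np.float32));print(len(P),np.round(r[0],4),np.round(r[1],3),r[2])
m=(abs(x-.59)<.09)&(abs(y+.3)<.11)&((hsv[...,0]<5)|(hsv[...,0]>174))&(hsv[...,1]>170);print('red left',m.sum())
E
```

```text
t 14.3 tcp [ 0.5795 -0.302   0.2187] grip [ 0.5795 -0.302   0.2374] x [ 0.983  0.185 -0.   ] z [ 0.    -0.002 -1.   ] q [-0.48  0.34  0.45  1.68 -0.    2.48] F [ 1.7 -0.4  0.2] 0.06824823279879645 0.0
yaw of tool x 10.68
260 [ 0.5805 -0.3019] [0.127 0.03 ] 9.908941268920898
red left 0
```

>>> apply_moves(
  deltas=[
    {"translation": [-0.0073, 0.0231, 0.003], "turn": [0, 0, 7.75], "jaw": 1},
    {"translation": [-0.0073, 0.0231, 0.003], "turn": [0, 0, 7.75], "jaw": 1},
    {"translation": [-0.0073, 0.0231, 0.003], "turn": [0, 0, 7.75], "jaw": 1},
    {"translation": [-0.0073, 0.0231, 0.003], "turn": [0, 0, 7.75], "jaw": 1},
    {"translation": [-0.0073, 0.0231, 0.003], "turn": [0, 0, 7.75], "jaw": 1},
    {"translation": [-0.0073, 0.0231, 0.003], "turn": [0, 0, 7.75], "jaw": 1},
    {"translation": [-0.0073, 0.0231, 0.003], "turn": [0, 0, 7.75], "jaw": 1},
    {"translation": [-0.0073, 0.0231, 0.003], "turn": [0, 0, 7.75], "jaw": 1},
    {"translation": [-0.0073, 0.0231, 0.003], "turn": [0, 0, 7.75], "jaw": 1},
    {"translation": [-0.0073, 0.0231, 0.003], "turn": [0, 0, 7.75], "jaw": 1},
  ],
)

```text
time_s: 15.35
tool_pos: [0.5064, -0.0703, 0.2472]
ee_rot: [2.249, 2.191, 0.003]
contact_force: [1.1, 0.1, -0.5]
gripper_width: 0.0857
grip_force: 0.0
```

>>> apply_moves(
  deltas=[
    {"translation": [-0.0073, 0.0231, 0], "turn": [0, 0, 7.75], "jaw": 1},
    {"translation": [-0.0073, 0.0231, 0], "turn": [0, 0, 7.75], "jaw": 1},
    {"translation": [-0.0073, 0.0231, 0], "turn": [0, 0, 7.75], "jaw": 1},
    {"translation": [-0.0073, 0.0231, 0], "turn": [0, 0, 7.75], "jaw": 1},
    {"translation": [-0.0073, 0.0231, 0], "turn": [0, 0, 7.75], "jaw": 1},
    {"translation": [-0.0073, 0.0231, 0], "turn": [0, 0, 7.75], "jaw": 1},
    {"translation": [-0.0073, 0.0231, 0], "turn": [0, 0, 7.75], "jaw": 1},
    {"translation": [-0.0073, 0.0231, 0], "turn": [0, 0, 7.75], "jaw": 1},
    {"translation": [-0.0073, 0.0231, 0], "turn": [0, 0, 7.75], "jaw": 1},
    {"translation": [-0.0073, 0.0231, 0], "turn": [0, 0, 7.75], "jaw": 1},
  ],
)

```text
time_s: 16.35
tool_pos: [0.4334, 0.1608, 0.2471]
ee_rot: [0.383, 3.117, 0.004]
contact_force: [-0.5, -0.2, -0.1]
gripper_width: 0.0854
grip_force: 0.0
```

>>> apply_moves(
  deltas=[
    {"translation": [-0.0073, 0.0231, 0], "turn": [0, 0, 7.75], "jaw": 1},
    {"translation": [-0.0073, 0.0231, 0], "turn": [0, 0, 7.75], "jaw": 1},
    {"translation": [-0.0073, 0.0231, 0], "turn": [0, 0, 7.75], "jaw": 1},
    {"translation": [-0.0073, 0.0231, 0], "turn": [0, 0, 7.75], "jaw": 1},
    {"translation": [-0.0073, 0.0231, 0], "turn": [0, 0, 7.75], "jaw": 1},
    {"translation": [-0.0073, 0.0231, 0], "turn": [0, 0, 7.75], "jaw": 1},
    {"translation": [-0.0073, 0.0231, 0], "turn": [0, 0, 7.75], "jaw": 1},
    {"translation": [0, 0, 0], "turn": [0, 0, 0], "jaw": 1},
    {"translation": [0, 0, 0], "turn": [0, 0, 0], "jaw": 1},
    {"translation": [0, 0, 0], "turn": [0, 0, 0], "jaw": 1},
  ],
)

```text
time_s: 17.35
tool_pos: [0.3829, 0.321, 0.247]
ee_rot: [1.069, -2.954, -0.003]
contact_force: [-0.0, 0.0, 0.1]
gripper_width: 0.0853
grip_force: 0.0
```

```bash
python3 st.py
```

```text
t 17.35 tcp [0.3829 0.321  0.247 ] grip [0.3829 0.3209 0.2657] x [-0.768 -0.64  -0.   ] z [-0.001  0.002 -1.   ] q [ 0.7  -0.03  0.09  1.69  0.    0.  ] F [-0.   0.   0.1] 0.08534533240443047 0.0
yaw of tool x -140.2
```

>>> apply_moves(
  deltas=[
    {"translation": [0, 0, 0], "turn": [4.8, -5.76, 0], "jaw": 1},
    {"translation": [0, 0, 0], "turn": [4.8, -5.76, 0], "jaw": 1},
    {"translation": [0, 0, 0], "turn": [4.8, -5.76, 0], "jaw": 1},
    {"translation": [0, 0, 0], "turn": [4.8, -5.76, 0], "jaw": 1},
    {"translation": [0, 0, 0], "turn": [4.8, -5.76, 0], "jaw": 1},
    {"translation": [0, 0, 0], "turn": [4.8, -5.76, 0], "jaw": 1},
    {"translation": [0, 0, 0], "turn": [4.8, -5.76, 0], "jaw": 1},
    {"translation": [0, 0, 0], "turn": [4.8, -5.76, 0], "jaw": 1},
    {"translation": [0, 0, 0], "turn": [4.8, -5.76, 0], "jaw": 1},
    {"translation": [0, 0, 0], "turn": [4.8, -5.76, 0], "jaw": 1},
  ],
)

```text
time_s: 18.35
tool_pos: [0.4673, 0.3914, 0.2543]
ee_rot: [-0.657, 1.811, 0.469]
contact_force: [0.7, 0.7, -0.3]
gripper_width: 0.0857
grip_force: 0.0
```

```bash
python3 st.py; python3 - <<'E'
from h import *
for n in('top','scene'):
    f=grab(n);X=cloud(f);x,y,z=np.moveaxis(X,2,0)
    P=X[(abs(x-.43)<.06)&(abs(y-.36)<.06)&(z>.125)&(z<.15)];
    if len(P):r=cv2.minAreaRect(P[:,:2].astype(np.float32));print(n,len(P),np.round(r[0],4),np.round(r[1],3),P[:,2].max())
E
```

```text
t 18.35 tcp [0.4673 0.3914 0.2543] grip [0.4537 0.3801 0.2603] x [-0.247 -0.207 -0.947] z [ 0.727  0.606 -0.322] q [ 0.7  -0.85 -1.    0.17 -0.    0.  ] F [ 0.7  0.7 -0.3] 0.08567359451564023 0.0
yaw of tool x -140.06
top 5 [0.4375 0.3581] [0.016 0.004] 0.1431868455894433
scene 66 [0.4303 0.3589] [0.026 0.024] 0.14766573352553877
```

```bash
cat > kin.py <<'E'
import numpy as np
from scipy.optimize import least_squares
D=[(.0875,.1751,1.6598,.5498,.2306),(-.03,.09,1.69,.4997,.247),(.25,.41,1.73,.6114,.2551),(-.09,-.06,1.26,.6254,.2253),(-.85,-1.0,.17,.6096,.2543),(.38,.62,1.81,.6493,.2826),(.34,.45,1.68,.6535,.2187),(.02,.17,1.44,.6362,.2856)]
A=[];B=[]
for q2,q3,q4,r,z in D:
    g=q2-q3;p=g+q4
    A+=[[1,0,np.sin(q2),np.cos(g),np.sin(g),np.cos(p)],[0,1,np.cos(q2),-np.sin(g),np.cos(g),-np.sin(p)]];B+=[r,z]
A=np.array(A);B=np.array(B)
w=np.linalg.lstsq(A,B,rcond=1e-3)[0]
if __name__=='__main__':
    print(w.round(3),(A@w-B).round(3))
    def fk(q):
        g=q[0]-q[1];p=g+q[2];return np.array([w[0]+w[2]*np.sin(q[0])+w[3]*np.cos(g)+w[4]*np.sin(g)+w[5]*np.cos(p),w[1]+w[2]*np.cos(q[0])-w[3]*np.sin(g)+w[4]*np.cos(g)-w[5]*np.sin(p),p])
    lo=[-.85,-1.15,-2.2];hi=[1.81,1.24,2.28]
    for zt in(.06,.08,.095):
     for tilt in(40,50,60,70):
        t=np.radians(tilt);p=np.pi/2-t
        s=min((least_squares(lambda q:(fk(q)-[.5616+.019*np.sin(t),zt-.019*np.cos(t),p]),x0,bounds=(lo,hi)) for x0 in([-.2,-.2,1],[-.7,-.9,.2],[.3,.3,1])),key=lambda s:s.cost)
        print(zt,tilt,s.x.round(2),(fk(s.x)-[.5616+.019*np.sin(t),zt-.019*np.cos(t),p]).round(3))
E
python3 kin.py
```

```text
[-0.021  0.148  0.423  0.541  0.044  0.43 ] [ 0.001 -0.    -0.001  0.002 -0.     0.002 -0.001 -0.001  0.001 -0.
  0.002 -0.    -0.     0.001 -0.001 -0.004]
0.06 40 [-0.51 -0.85  0.53] [-0. -0. -0.]
0.06 50 [-0.63 -1.02  0.31] [ 0. -0.  0.]
0.06 60 [-0.68 -1.15  0.06] [0.008 0.004 0.003]
0.06 70 [-0.49 -1.15 -0.3 ] [0.056 0.017 0.015]
0.08 40 [-0.52 -0.83  0.57] [-0. -0. -0.]
0.08 50 [-0.65 -0.99  0.36] [ 0. -0.  0.]
0.08 60 [-0.75 -1.15  0.12] [0.001 0.    0.   ]
0.08 70 [-0.58 -1.15 -0.21] [0.049 0.019 0.015]
0.095 40 [-0.53 -0.8   0.6 ] [-0. -0. -0.]
0.095 50 [-0.67 -0.97  0.39] [ 0. -0.  0.]
0.095 60 [-0.77 -1.13  0.16] [0. 0. 0.]
0.095 70 [-0.64 -1.15 -0.15] [0.042 0.02  0.014]
```

>>> apply_moves(
  deltas=[
    {"translation": [0, 0, 0], "turn": [-4.9, 5.85, 0], "jaw": 1},
    {"translation": [0, 0, 0], "turn": [-4.9, 5.85, 0], "jaw": 1},
    {"translation": [-0.005, -0.0045, 0], "turn": [0, 0, 0], "jaw": 1},
    {"translation": [-0.005, -0.0045, 0], "turn": [0, 0, 0], "jaw": 1},
    {"translation": [-0.005, -0.0045, -0.02], "turn": [0, 0, 0], "jaw": 1},
    {"translation": [-0.005, -0.0045, -0.02], "turn": [0, 0, 0], "jaw": 1},
    {"translation": [-0.005, -0.004, -0.015], "turn": [0, 0, 0], "jaw": 1},
    {"translation": [0, 0, 0], "turn": [0, 0, 0], "jaw": 1},
    {"translation": [0, 0, 0], "turn": [0, 0, 0], "jaw": 1},
    {"translation": [0, 0, 0], "turn": [0, 0, 0], "jaw": 1},
  ],
)

```text
time_s: 19.45
tool_pos: [0.4413, 0.37, 0.1996]
ee_rot: [-0.751, 2.064, 0.395]
contact_force: [0.3, 0.3, 0.8]
gripper_width: 0.0856
grip_force: 0.0
```

```bash
python3 st.py
```

```text
t 19.45 tcp [0.4413 0.37   0.1996] grip [0.4294 0.3601 0.2101] x [-0.431 -0.363 -0.826] z [ 0.634  0.53  -0.563] q [ 0.7  -0.79 -0.89  0.5  -0.   -0.  ] F [0.3 0.3 0.8] 0.08558454538083972 0.0
yaw of tool x -139.91
```

>>> apply_moves(
  deltas=[
    {"translation": [0.001, -0.0005, -0.01], "turn": [0, 0, 0], "jaw": 1},
    {"translation": [0, 0, -0.02], "turn": [0, 0, 0], "jaw": 1},
    {"translation": [0, 0, -0.02], "turn": [0, 0, 0], "jaw": 1},
    {"translation": [0, 0, -0.02], "turn": [0, 0, 0], "jaw": 1},
    {"translation": [0, 0, -0.02], "turn": [0, 0, 0], "jaw": 1},
    {"translation": [0, 0, -0.02], "turn": [0, 0, 0], "jaw": 1},
    {"translation": [0, 0, -0.02], "turn": [0, 0, 0], "jaw": 1},
    {"translation": [0, 0, -0.015], "turn": [0, 0, 0], "jaw": 1},
    {"translation": [0, 0, -0.005], "turn": [0, 0, 0], "jaw": 1},
    {"translation": [0, 0, 0], "turn": [0, 0, 0], "jaw": 1},
  ],
)

```text
time_s: 20.45
tool_pos: [0.4418, 0.3691, 0.0466]
ee_rot: [-0.753, 2.068, 0.394]
contact_force: [-0.3, -0.4, 0.1]
gripper_width: 0.0854
grip_force: 0.0
```

```bash
python3 st.py; python3 - <<'E'
from h import *
f=grab('scene')
cv2.imwrite('pics/g4.png',cv2.resize(f['image'][70:220,320:470],(600,600),interpolation=cv2.INTER_CUBIC)[:,:,::-1])
E
```

```text
t 20.45 tcp [0.4418 0.3691 0.0466] grip [0.43   0.3593 0.0572] x [-0.434 -0.365 -0.824] z [ 0.632  0.529 -0.567] q [ 0.7  -0.66 -1.13  0.13  0.   -0.  ] F [-0.3 -0.4  0.1] 0.08536909013110687 0.0
yaw of tool x -139.9
```

View pics/g4.png

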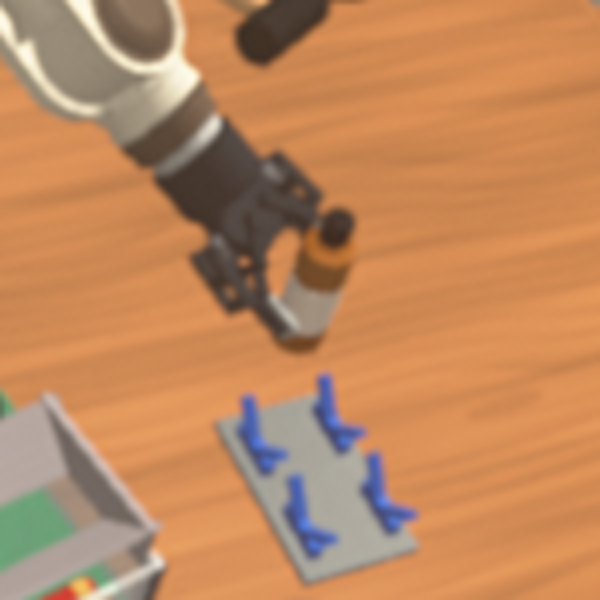

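The bottle (330,280) stands upright between the open fingers, with the grasp point 57 mm above the table. I close and lift.

>>> apply_moves(
  deltas=[
    {"translation": [0, 0, 0], "turn": [0, 0, 0], "jaw": 0.6},
    {"translation": [0, 0, 0], "turn": [0, 0, 0], "jaw": 0.45},
    {"translation": [0, 0, 0], "turn": [0, 0, 0], "jaw": 0.35},
    {"translation": [0, 0, 0], "turn": [0, 0, 0], "jaw": 0.3},
    {"translation": [0, 0, 0], "turn": [0, 0, 0], "jaw": 0.3},
    {"translation": [0, 0, 0], "turn": [0, 0, 0], "jaw": 0.3},
    {"translation": [0, 0, 0], "turn": [0, 0, 0], "jaw": 0.3},
    {"translation": [0, 0, 0.01], "turn": [0, 0, 0], "jaw": 0.3},
    {"translation": [0, 0, 0.02], "turn": [0, 0, 0], "jaw": 0.3},
    {"translation": [0, 0, 0.03], "turn": [0, 0, 0], "jaw": 0.3},
  ],
  squeeze=60,
)

```text
time_s: 21.5
tool_pos: [0.4408, 0.3682, 0.1043]
ee_rot: [-0.754, 2.072, 0.392]
contact_force: [0.4, 0.5, -1.3]
gripper_width: 0.0426
grip_force: 60.7
```

>>> apply_moves(
  deltas=[
    {"translation": [0, 0, 0.03], "turn": [0, 0, 0], "jaw": 0.3},
    {"translation": [0, 0, 0.03], "turn": [0, 0, 0], "jaw": 0.3},
    {"translation": [0, 0, 0.03], "turn": [-1.92, 2.3, 0], "jaw": 0.3},
    {"translation": [0, 0, 0], "turn": [-3.84, 4.6, 0], "jaw": 0.3},
    {"translation": [0, 0, 0], "turn": [-3.84, 4.6, 0], "jaw": 0.3},
    {"translation": [0, 0, 0], "turn": [-3.84, 4.6, 0], "jaw": 0.3},
    {"translation": [0, 0, 0], "turn": [-3.84, 4.6, 0], "jaw": 0.3},
    {"translation": [0, 0, 0], "turn": [-3.84, 4.6, 0], "jaw": 0.3},
    {"translation": [0, 0, 0], "turn": [-3.84, 4.6, 0], "jaw": 0.3},
    {"translation": [0, 0, 0], "turn": [-3.84, 4.6, 0], "jaw": 0.3},
  ],
)

```text
time_s: 22.5
tool_pos: [0.4419, 0.3691, 0.1975]
ee_rot: [-1.016, 2.792, 0.092]
contact_force: [-0.1, 0.6, -0.5]
gripper_width: 0.0424
grip_force: 60.7
```

```bash
python3 st.py
```

```text
t 22.5 tcp [0.4419 0.3691 0.1975] grip [0.4394 0.367  0.2159] x [-0.754 -0.632 -0.179] z [ 0.137  0.115 -0.984] q [ 0.7  -0.05 -0.04  1.4   0.   -0.  ] F [-0.1  0.6 -0.5] 0.042368245381666475 60.74366569519043
yaw of tool x -140.01
```

>>> apply_moves(
  deltas=[
    {"translation": [0, 0, 0], "turn": [-4.8, 5.75, 0], "jaw": 0.3},
    {"translation": [0, 0, 0], "turn": [-4.8, 5.75, 0], "jaw": 0.3},
    {"translation": [0, 0, 0], "turn": [-4.8, 5.75, 0], "jaw": 0.3},
    {"translation": [0, 0, 0], "turn": [-4.8, 5.75, 0], "jaw": 0.3},
    {"translation": [0, 0, 0], "turn": [-4.8, 5.75, 0], "jaw": 0.3},
    {"translation": [0, 0, 0], "turn": [-4.8, 5.75, 0], "jaw": 0.3},
    {"translation": [0.0132, -0.0103, 0], "turn": [0, 0, 7.34], "jaw": 0.3},
    {"translation": [0.0132, -0.0103, 0], "turn": [0, 0, 7.34], "jaw": 0.3},
    {"translation": [0.0132, -0.0103, 0], "turn": [0, 0, 7.34], "jaw": 0.3},
    {"translation": [0.0132, -0.0103, 0], "turn": [0, 0, 7.34], "jaw": 0.3},
  ],
)

```text
time_s: 23.5
tool_pos: [0.4919, 0.3249, 0.191]
ee_rot: [1.494, -2.146, 0.454]
contact_force: [-0.2, -0.5, -1.3]
gripper_width: 0.0424
grip_force: 61.5
```

>>> apply_moves(
  deltas=[
    {"translation": [0.0132, -0.0103, 0], "turn": [0, 0, 7.34], "jaw": 0.3},
    {"translation": [0.0132, -0.0103, 0], "turn": [0, 0, 7.34], "jaw": 0.3},
    {"translation": [0.0132, -0.0103, 0], "turn": [0, 0, 7.34], "jaw": 0.3},
    {"translation": [0, 0, 0], "turn": [0, 0, 0], "jaw": 0.3},
    {"translation": [0, 0, -0.02], "turn": [0, 0, 0], "jaw": 0.3},
    {"translation": [0, 0, -0.02], "turn": [0, 0, 0], "jaw": 0.3},
    {"translation": [0, 0, -0.02], "turn": [0, 0, 0], "jaw": 0.3},
    {"translation": [0, 0, 0], "turn": [0, 0, 0], "jaw": 0.3},
    {"translation": [0, 0, 0], "turn": [0, 0, 0], "jaw": 0.3},
    {"translation": [0, 0, 0], "turn": [0, 0, 0], "jaw": 0.3},
  ],
)

```text
time_s: 24.5
tool_pos: [0.5309, 0.2945, 0.1338]
ee_rot: [1.908, -1.866, 0.579]
contact_force: [-0.2, -0.4, -0.2]
gripper_width: 0.0422
grip_force: 61.4
```

```bash
python3 st.py; python3 - <<'E'
from h import *
f=grab('scene')
cv2.imwrite('pics/g5.png',cv2.resize(f['image'][90:240,330:480],(600,600),interpolation=cv2.INTER_CUBIC)[:,:,::-1])
E
```

```text
t 24.5 tcp [0.5309 0.2945 0.1338] grip [0.5307 0.3049 0.1494] x [ 0.019 -0.83   0.557] z [ 0.011 -0.557 -0.83 ] q [ 0.71  0.59  0.5   1.89 -0.44 -0.79] F [-0.2 -0.4 -0.2] 0.04224419181643861 61.36959671974182
yaw of tool x -88.69
```

View pics/g5.png

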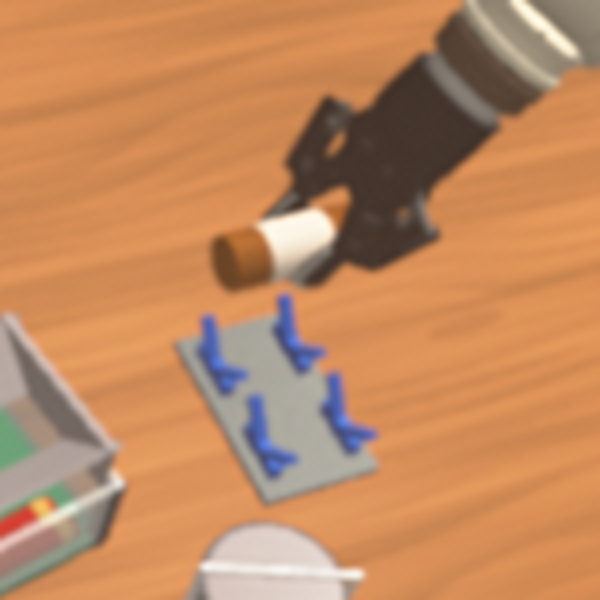

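The bottle lies horizontally over the near cradle, base towards -y at (240,260). Lowering it now.

>>> apply_moves(
  deltas=[
    {"translation": [0.003, 0.0025, 0], "turn": [0, 0, 0], "jaw": 0.3},
    {"translation": [0, 0, -0.02], "turn": [0, 0, 0], "jaw": 0.3},
    {"translation": [0, 0, -0.02], "turn": [0, 0, 0], "jaw": 0.3},
    {"translation": [0, 0, -0.02], "turn": [0, 0, 0], "jaw": 0.3},
    {"translation": [0, 0, -0.015], "turn": [0, 0, 0], "jaw": 0.3},
    {"translation": [0, 0, -0.01], "turn": [0, 0, 0], "jaw": 0.3},
    {"translation": [0, 0, -0.006], "turn": [0, 0, 0], "jaw": 0.3},
    {"translation": [0, 0, -0.003], "turn": [0, 0, 0], "jaw": 0.3},
    {"translation": [0, 0, 0], "turn": [0, 0, 0], "jaw": 0.3},
    {"translation": [0, 0, 0], "turn": [0, 0, 0], "jaw": 0.3},
  ],
)

```text
time_s: 25.55
tool_pos: [0.534, 0.2969, 0.0396]
ee_rot: [1.909, -1.865, 0.58]
contact_force: [0.2, -0.3, -1.0]
gripper_width: 0.0422
grip_force: 61.4
```

```bash
python3 st.py
```

```text
t 25.55 tcp [0.534  0.2969 0.0396] grip [0.5338 0.3073 0.0551] x [ 0.02  -0.83   0.557] z [ 0.012 -0.557 -0.83 ] q [ 0.71  0.62  0.37  1.72 -0.44 -0.79] F [ 0.2 -0.3 -1. ] 0.04216929319751551 61.40216588973999
yaw of tool x -88.62
```

>>> apply_moves(
  deltas=[
    {"translation": [0, 0, -0.003], "turn": [0, 0, 0], "jaw": 0.3},
    {"translation": [0, 0, -0.0025], "turn": [0, 0, 0], "jaw": 0.3},
    {"translation": [0, 0, 0], "turn": [0, 0, 0], "jaw": 0.3},
    {"translation": [0, 0, 0], "turn": [0, 0, 0], "jaw": 0.3},
    {"translation": [0, 0, 0], "turn": [0, 0, 0], "jaw": 0.3},
    {"translation": [0, 0, 0], "turn": [0, 0, 0], "jaw": 0.3},
    {"translation": [0, 0, 0], "turn": [0, 0, 0], "jaw": 0.3},
    {"translation": [0, 0, 0], "turn": [0, 0, 0], "jaw": 0.3},
    {"translation": [0, 0, 0], "turn": [0, 0, 0], "jaw": 0.3},
    {"translation": [0, 0, 0], "turn": [0, 0, 0], "jaw": 0.3},
  ],
)

```text
time_s: 26.55
tool_pos: [0.534, 0.297, 0.0356]
ee_rot: [1.91, -1.864, 0.581]
contact_force: [-4.1, 1.1, 13.0]
gripper_width: 0.0424
grip_force: 62.6
```

>>> apply_moves(
  deltas=[
    {"translation": [0, 0, 0], "turn": [0, 0, 0], "jaw": 0.55},
    {"translation": [0, 0, 0], "turn": [0, 0, 0], "jaw": 0.6},
    {"translation": [0, 0, 0], "turn": [0, 0, 0], "jaw": 0.75},
    {"translation": [0, 0, 0], "turn": [0, 0, 0], "jaw": 0.75},
    {"translation": [0, 0, 0], "turn": [0, 0, 0], "jaw": 0.75},
    {"translation": [0, 0.0056, 0.0083], "turn": [0, 0, 0], "jaw": 0.75},
    {"translation": [0, 0.0112, 0.0166], "turn": [0, 0, 0], "jaw": 0.75},
    {"translation": [0, 0.0112, 0.0166], "turn": [0, 0, 0], "jaw": 0.75},
    {"translation": [0, 0.0112, 0.0166], "turn": [0, 0, 0], "jaw": 0.75},
    {"translation": [0, 0.0112, 0.0266], "turn": [0, 0, 0], "jaw": 0.75},
  ],
)

```text
time_s: 27.55
tool_pos: [0.5333, 0.3476, 0.1182]
ee_rot: [1.908, -1.863, 0.579]
contact_force: [0.5, -0.0, -0.5]
gripper_width: 0.064
grip_force: 0.0
```

```bash
python3 st.py; python3 - <<'E'
from h import *
f=grab('scene')
cv2.imwrite('pics/g6.png',cv2.resize(f['image'][90:240,330:480],(600,600),interpolation=cv2.INTER_CUBIC)[:,:,::-1])
for n in('top','scene'):
    g=grab(n);X=cloud(g);x,y,z=np.moveaxis(X,2,0)
    P=X[(abs(x-.534)<.03)&(y>.24)&(y<.4)&(z>.052)&(z<.08)];r=cv2.minAreaRect(P[:,:2].astype(np.float32));print(n,len(P),np.round(r[0],4),np.round(r[1],3),r[2],P.min(0).round(3),P.max(0).round(3))
E
```

```text
t 27.55 tcp [0.5333 0.3476 0.1182] grip [0.5331 0.358  0.1337] x [ 0.021 -0.829  0.558] z [ 0.01  -0.558 -0.83 ] q [ 0.76  0.71  0.65  1.94 -0.42 -0.74] F [ 0.5 -0.  -0.5] 0.06404760546221318 0.0
yaw of tool x -88.55
top 743 [0.5291 0.3186] [0.144 0.048] 89.50131225585938 [0.505 0.247 0.052] [0.553 0.391 0.079]
scene 501 [0.5385 0.3156] [0.143 0.042] 87.58531188964844 [0.515 0.245 0.052] [0.56  0.387 0.076]
```

View pics/g6.png

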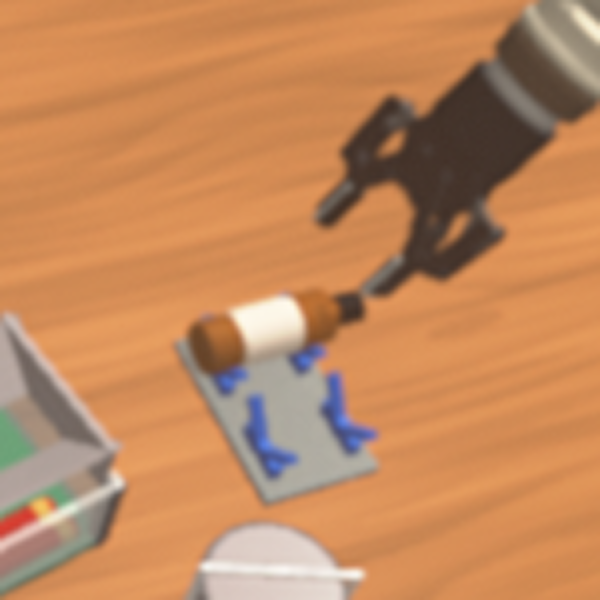

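The bottle rests in the cradle across both saddles: base at y≈0.247, so barrel middle ≈0.302 against a cradle at 0.3055. Next are the keys, with closed fingers pointing down.

>>> apply_moves(
  deltas=[
    {"translation": [0, 0.01, 0.04], "turn": [0, 0, 0], "jaw": 0.75},
    {"translation": [0, 0, 0.04], "turn": [0, 0, 0], "jaw": 0.5},
    {"translation": [0, 0, 0.02], "turn": [6.8, 0, 0], "jaw": 0.2},
    {"translation": [-0.005, -0.02, 0], "turn": [6.8, 0, 0], "jaw": 0},
    {"translation": [-0.005, -0.0285, 0], "turn": [6.8, 0, 0], "jaw": 0},
    {"translation": [-0.005, -0.0285, 0], "turn": [6.8, 0, 0], "jaw": 0},
    {"translation": [-0.005, -0.0285, 0], "turn": [6.7, 0, 0], "jaw": 0},
    {"translation": [-0.005, -0.0285, 0], "turn": [0, 0, 0], "jaw": 0},
    {"translation": [-0.005, -0.0285, 0], "turn": [0, 0, 0], "jaw": 0},
    {"translation": [-0.005, -0.0285, 0], "turn": [0, 0, 0], "jaw": 0},
  ],
)

```text
time_s: 28.7
tool_pos: [0.4986, 0.1662, 0.2179]
ee_rot: [2.243, -2.2, 0.023]
contact_force: [0.1, 0.6, 0.2]
gripper_width: 0.0002
grip_force: 0.0
```

>>> apply_moves(
  deltas=[
    {"translation": [-0.005, -0.0285, 0], "turn": [0, 0, 0], "jaw": 0},
    {"translation": [-0.005, -0.0285, 0], "turn": [0, 0, 0], "jaw": 0},
    {"translation": [-0.005, -0.0285, 0], "turn": [0, 0, 0], "jaw": 0},
    {"translation": [-0.005, -0.0285, 0], "turn": [0, 0, 0], "jaw": 0},
    {"translation": [-0.005, -0.0285, 0], "turn": [0, 0, 0], "jaw": 0},
    {"translation": [-0.005, -0.0285, 0], "turn": [0, 0, 0], "jaw": 0},
    {"translation": [0, 0, 0], "turn": [0, 0, 0], "jaw": 0},
    {"translation": [0, 0, 0], "turn": [0, 0, 0], "jaw": 0},
    {"translation": [0, 0, 0], "turn": [0, 0, 0], "jaw": 0},
    {"translation": [0, 0, 0], "turn": [0, 0, 0], "jaw": 0},
  ],
)

```text
time_s: 29.7
tool_pos: [0.4694, -0.0024, 0.218]
ee_rot: [2.245, -2.198, 0.023]
contact_force: [0.6, 0.5, -0.7]
gripper_width: 0.0004
grip_force: 0.0
```

```bash
python3 st.py; python3 - <<'E'
from h import *
f=grab('scene');X=cloud(f);hsv=cv2.cvtColor(f['image'],cv2.COLOR_RGB2HSV);x,y,z=np.moveaxis(X,2,0)
H,S,V=[hsv[...,i].astype(int) for i in range(3)]
reg=(x<.52)&(x>.4)&(abs(y)<.1)&(z>.054)&(z<.075)
for n,m in(('blue',(H>105)&(H<130)&(S>120)),('yellow',(H>20)&(H<33)&(S>120)),('green',(H>45)&(H<75)&(S>150)&(V>110))):
    P=X[m&reg]
    if len(P)>4: r=cv2.minAreaRect(P[:,:2].astype(np.float32));print(n,len(P),np.round(r[0],4),np.round(r[1],3),np.median(P[:,2]).round(4))
# tote check
P=X[(abs(x-.59)<.12)&(abs(y+.3)<.14)&(z>.098)&(z<.112)];r=cv2.minAreaRect(P[:,:2].astype(np.float32));print('tote',len(P),np.round(r[0],4),np.round(r[1],3),r[2])
E
```

```text
t 29.7 tcp [ 0.4694 -0.0024  0.218 ] grip [ 0.4692 -0.0022  0.2367] x [ 0.021 -1.     0.01 ] z [ 0.01 -0.01 -1.  ] q [ 0.   -0.12 -0.05  1.63 -0.01 -1.59] F [ 0.6  0.5 -0.7] 0.00042300351261960017 0.0
yaw of tool x -88.79
blue 74 [0.4546 0.0596] [0.028 0.029] 0.0624
yellow 80 [0.4659 0.0028] [0.028 0.037] 0.0622
tote 262 [ 0.5812 -0.3017] [0.126 0.03 ] 9.495583534240723
```

>>> apply_moves(
  deltas=[
    {"translation": [-0.001, 0.0035, -0.03], "turn": [0, 0, 0], "jaw": 0},
    {"translation": [0, 0, -0.04], "turn": [0, 0, 0], "jaw": 0},
    {"translation": [0, 0, -0.04], "turn": [0, 0, 0], "jaw": 0},
    {"translation": [0, 0, -0.03], "turn": [0, 0, 0], "jaw": 0},
    {"translation": [0, 0, -0.01], "turn": [0, 0, 0], "jaw": 0},
    {"translation": [0, 0, -0.006], "turn": [0, 0, 0], "jaw": 0},
    {"translation": [0, 0, -0.003], "turn": [0, 0, 0], "jaw": 0},
    {"translation": [0, 0, -0.002], "turn": [0, 0, 0], "jaw": 0},
    {"translation": [0, 0, 0], "turn": [0, 0, 0], "jaw": 0},
    {"translation": [0, 0, 0], "turn": [0, 0, 0], "jaw": 0},
  ],
)

```text
time_s: 30.75
tool_pos: [0.4691, 0.0006, 0.0583]
ee_rot: [-2.243, 2.198, -0.025]
contact_force: [-0.5, 1.8, 3.0]
gripper_width: 0.0001
grip_force: 1.4
```

>>> apply_moves(
  deltas=[
    {"translation": [0, 0, -0.002], "turn": [0, 0, 0], "jaw": 0},
    {"translation": [0, 0, -0.001], "turn": [0, 0, 0], "jaw": 0},
    {"translation": [0, 0, 0], "turn": [0, 0, 0], "jaw": 0},
    {"translation": [0, 0, 0], "turn": [0, 0, 0], "jaw": 0},
    {"translation": [0, 0, 0], "turn": [0, 0, 0], "jaw": 0},
    {"translation": [0, 0, 0], "turn": [0, 0, 0], "jaw": 0},
    {"translation": [0, 0, 0], "turn": [0, 0, 0], "jaw": 0},
    {"translation": [0, 0, 0], "turn": [0, 0, 0], "jaw": 0},
    {"translation": [0, 0, 0], "turn": [0, 0, 0], "jaw": 0},
    {"translation": [0, 0, 0], "turn": [0, 0, 0], "jaw": 0},
  ],
)

```text
time_s: 31.75
tool_pos: [0.4691, 0.0006, 0.0558]
ee_rot: [-2.242, 2.197, -0.025]
contact_force: [-2.5, 1.9, 14.5]
gripper_width: 0.0
grip_force: 7.0
```

Yellow is bottomed (14.5 N at 55.8 mm). Next blue, then yellow again, then green.

>>> apply_moves(
  deltas=[
    {"translation": [0, 0, 0.03], "turn": [0, 0, 0], "jaw": 0},
    {"translation": [-0.0068, 0.0293, 0], "turn": [0, 0, 0], "jaw": 0},
    {"translation": [-0.0067, 0.0293, 0], "turn": [0, 0, 0], "jaw": 0},
    {"translation": [0, 0, 0], "turn": [0, 0, 0], "jaw": 0},
    {"translation": [0, 0, -0.02], "turn": [0, 0, 0], "jaw": 0},
    {"translation": [0, 0, -0.006], "turn": [0, 0, 0], "jaw": 0},
    {"translation": [0, 0, -0.004], "turn": [0, 0, 0], "jaw": 0},
    {"translation": [0, 0, 0], "turn": [0, 0, 0], "jaw": 0},
    {"translation": [0, 0, 0], "turn": [0, 0, 0], "jaw": 0},
    {"translation": [0, 0, 0], "turn": [0, 0, 0], "jaw": 0},
  ],
)

```text
time_s: 32.75
tool_pos: [0.4548, 0.0588, 0.0558]
ee_rot: [-2.243, 2.199, -0.023]
contact_force: [-8.0, 0.6, 14.7]
gripper_width: -0.0
grip_force: 7.6
```

>>> apply_moves(
  deltas=[
    {"translation": [0, 0, 0.03], "turn": [0, 0, 0], "jaw": 0},
    {"translation": [0.0068, -0.0293, 0], "turn": [0, 0, 0], "jaw": 0},
    {"translation": [0.0067, -0.0293, 0], "turn": [0, 0, 0], "jaw": 0},
    {"translation": [0, 0, 0], "turn": [0, 0, 0], "jaw": 0},
    {"translation": [0, 0, 0], "turn": [0, 0, 0], "jaw": 0},
    {"translation": [0, 0, 0], "turn": [0, 0, 0], "jaw": 0},
    {"translation": [0, 0, 0], "turn": [0, 0, 0], "jaw": 0},
    {"translation": [0, 0, 0], "turn": [0, 0, 0], "jaw": 0},
    {"translation": [0, 0, 0], "turn": [0, 0, 0], "jaw": 0},
    {"translation": [0, 0, 0], "turn": [0, 0, 0], "jaw": 0},
  ],
)

```text
time_s: 33.75
tool_pos: [0.4683, 0.0007, 0.0842]
ee_rot: [2.244, -2.198, 0.023]
contact_force: [0.2, 0.9, -0.2]
gripper_width: -0.0003
grip_force: 0.0
```

>>> apply_moves(
  deltas=[
    {"translation": [0, 0, -0.02], "turn": [0, 0, 0], "jaw": 0},
    {"translation": [0, 0, -0.005], "turn": [0, 0, 0], "jaw": 0},
    {"translation": [0, 0, -0.004], "turn": [0, 0, 0], "jaw": 0},
    {"translation": [0, 0, 0], "turn": [0, 0, 0], "jaw": 0},
    {"translation": [0, 0, 0], "turn": [0, 0, 0], "jaw": 0},
    {"translation": [0, 0, 0], "turn": [0, 0, 0], "jaw": 0},
    {"translation": [0, 0, 0], "turn": [0, 0, 0], "jaw": 0},
    {"translation": [0, 0, 0], "turn": [0, 0, 0], "jaw": 0},
    {"translation": [0, 0, 0], "turn": [0, 0, 0], "jaw": 0},
    {"translation": [0, 0, 0], "turn": [0, 0, 0], "jaw": 0},
  ],
)

```text
time_s: 34.75
tool_pos: [0.4683, 0.0005, 0.0561]
ee_rot: [-2.244, 2.199, -0.023]
contact_force: [-3.7, -0.3, 5.4]
gripper_width: -0.0002
grip_force: 2.8
```

>>> apply_moves(
  deltas=[
    {"translation": [0, 0, 0.029], "turn": [0, 0, 0], "jaw": 0},
    {"translation": [0.0068, -0.0293, 0], "turn": [0, 0, 0], "jaw": 0},
    {"translation": [0.0067, -0.0293, 0], "turn": [0, 0, 0], "jaw": 0},
    {"translation": [0, 0, 0], "turn": [0, 0, 0], "jaw": 0},
    {"translation": [0, 0, 0], "turn": [0, 0, 0], "jaw": 0},
    {"translation": [0, 0, 0], "turn": [0, 0, 0], "jaw": 0},
    {"translation": [0, 0, 0], "turn": [0, 0, 0], "jaw": 0},
    {"translation": [0, 0, 0], "turn": [0, 0, 0], "jaw": 0},
    {"translation": [0, 0, 0], "turn": [0, 0, 0], "jaw": 0},
    {"translation": [0, 0, 0], "turn": [0, 0, 0], "jaw": 0},
  ],
)

```text
time_s: 35.75
tool_pos: [0.4818, -0.0579, 0.0842]
ee_rot: [-2.244, 2.198, -0.023]
contact_force: [-0.2, -0.4, 0.2]
gripper_width: -0.0004
grip_force: 0.0
```

>>> apply_moves(
  deltas=[
    {"translation": [0, 0, -0.02], "turn": [0, 0, 0], "jaw": 0},
    {"translation": [0, 0, -0.005], "turn": [0, 0, 0], "jaw": 0},
    {"translation": [0, 0, -0.004], "turn": [0, 0, 0], "jaw": 0},
    {"translation": [0, 0, -0.0005], "turn": [0, 0, 0], "jaw": 0},
    {"translation": [0, 0, 0], "turn": [0, 0, 0], "jaw": 0},
    {"translation": [0, 0, 0], "turn": [0, 0, 0], "jaw": 0},
    {"translation": [0, 0, 0], "turn": [0, 0, 0], "jaw": 0},
    {"translation": [0, 0, 0], "turn": [0, 0, 0], "jaw": 0},
    {"translation": [0, 0, 0], "turn": [0, 0, 0], "jaw": 0},
    {"translation": [0, 0, 0], "turn": [0, 0, 0], "jaw": 0},
  ],
)

```text
time_s: 36.75
tool_pos: [0.4816, -0.058, 0.056]
ee_rot: [-2.244, 2.199, -0.023]
contact_force: [-5.1, 1.2, 10.4]
gripper_width: 0.0001
grip_force: 4.7
```

>>> apply_moves(
  deltas=[
    {"translation": [0, 0, 0.03], "turn": [0, 0, 0], "jaw": 0},
    {"translation": [0, 0, 0.04], "turn": [0, 0, 0], "jaw": 0},
    {"translation": [-0.02, 0, 0.04], "turn": [0, 0, 0], "jaw": 0},
    {"translation": [-0.02, 0, 0.04], "turn": [0, 0, 0], "jaw": 0},
    {"translation": [-0.02, 0, 0.04], "turn": [0, 0, 0], "jaw": 0},
    {"translation": [-0.02, 0, 0.02], "turn": [0, 0, 0], "jaw": 0},
    {"translation": [-0.02, 0, 0], "turn": [0, 0, 0], "jaw": 0},
    {"translation": [0, 0, 0], "turn": [0, 0, 0], "jaw": 0},
    {"translation": [0, 0, 0], "turn": [0, 0, 0], "jaw": 0},
    {"translation": [0, 0, 0], "turn": [0, 0, 0], "jaw": 0},
  ],
)

```text
time_s: 37.75
tool_pos: [0.3822, -0.0582, 0.2644]
ee_rot: [2.244, -2.199, 0.022]
contact_force: [0.0, 0.0, -0.6]
gripper_width: 0.0002
grip_force: 0.0
```

```bash
python3 st.py; python3 - <<'E'
from h import *
f=grab('scene','fin');g=grab('top')
for n,f in(('scene',f),('top',g)):
    X=cloud(f);x,y,z=np.moveaxis(X,2,0)
    P=X[(abs(x-.59)<.12)&(abs(y+.3)<.14)&(z>.098)&(z<.112)];r=cv2.minAreaRect(P[:,:2].astype(np.float32));print('tote',len(P),np.round(r[0],4),np.round(r[1],3),r[2])
    P=X[(abs(x-.534)<.04)&(y>.22)&(y<.42)&(z>.055)&(z<.08)];r=cv2.minAreaRect(P[:,:2].astype(np.float32));print('bottle',len(P),np.round(r[0],4),np.round(r[1],3),r[2],np.percentile(P[:,2],95))
E
```

```text
t 37.75 tcp [ 0.3822 -0.0582  0.2644] grip [ 0.382  -0.058   0.2831] x [ 0.02 -1.    0.01] z [ 0.01 -0.01 -1.  ] q [-0.14 -0.29 -0.11  1.75 -0.01 -1.74] F [ 0.   0.  -0.6] 0.00020588696904834112 0.0
yaw of tool x -88.84
tote 260 [ 0.581  -0.3018] [0.128 0.03 ] 9.97909927368164
bottle 469 [0.5374 0.3162] [0.144 0.042] 89.2937240600586 0.07331732026653653
tote 304 [ 0.5789 -0.3009] [0.124 0.03 ] 10.820266723632812
bottle 709 [0.5326 0.3174] [0.041 0.144] 0.41940370202064514 0.07476235628879466
```

View pics/fin.png

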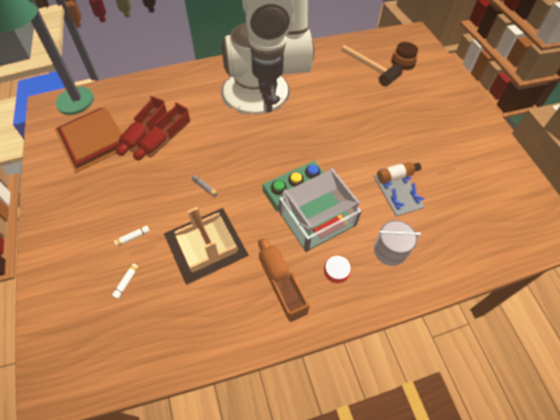

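The final picture shows the empty tote centred on its mat at (205,243) and the handles in the drum at (325,220). The bottle lies in its cradle at (400,172), the keys are up, and the shoe and tins have not moved. I hand the job in.

```bash
python3 -c "
from bench import env
print(env.sign_off())"
```

```text
the job is handed in; nothing more can be done
None
```

The job is handed in, with no verdict returned: both handles are in the drum, the one bottle is in its cradle, the empty tote is back on its mat, and the keys were pressed yellow, blue, yellow, green.

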